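# Try-fit a taper-shank reel arbor in the film winder and drift it free

### The arm

A 6-joint arm with a two-finger parallel gripper is mounted at the origin on the work surface. World frame = base frame: x ahead of the robot, y to its left, z up, the work surface at z = 0. Lengths are in m, angles in rad, forces in N, time in s.
With the tool pointing down it reaches from about 0.35 to 0.975 m from the base axis. Payload 4.9 kg.
Tool frame: the origin (TCP) lies midway between the tips of the shut fingers; the grasp point (between the pads) lies 19 mm behind it; z points along the fingers, y is the direction in which the jaws open and shut (so a half turn about z gives the same grasp; the last joint's range is limited). The gripper opens to 85 mm and grips with 20 to 120 N. Pads are 22 mm wide; open, the fingers measure 114 mm over their backs; the gripper's body (76 mm by 85 mm) begins 54 mm behind the grasp point. The pads swing forward as they close: fully open they stand 13 mm farther back than shut.
Start: joints at [1.19, 0.053, 1.613, -0, 1.476, -0.119], TCP at [0.162, 0.604, 0.202] pointing down, gripper open.
Joint ranges: [-3.01, 3.01], [-1.01, 2.22], [0.06, 2.58], [-1.02, 4.17], [0.09, 2.62], [-3.14, 3.14]. Speed limits (rad/s): [2.57, 2.57, 3.14, 3.14, 3.14, 3.14].

### API

Orientations are given as a rotation vector (axis times angle).
In Python, from station import ctrl gives the robot as it stands.
- The arm moves only by the tool apply_moves, never from a script. Its argument "rows" is a list of rows, each a list of 6 numbers: the shift along the tool's x, y, z in cm, then the turn, a rotation vector about the tool's x, y, z in units of 5 degrees (1.0 is 5 degrees). In form: [[x, y, z, rx, ry, rz], ...]. A call has 1 to 20 rows; each row is the pose to reach, as a shift and turn from the pose measured when the call began, along the tool's axes at that moment; what a row does not reach only later rows make up. A row lasts 1/10 s, in which the tool goes at most 50 mm and 8.59 degrees, less where a joint would pass 70% of its speed; a pose out of reach is approached as far as the arm can. A call with a gripper value outside its range is refused whole. "grip" is the closure, from 0 (fully open) to 1 (shut), set as the call begins (left out, the last holds). The fingers move at their own pace and stop on an object; "squeeze" is the grip in N (left out, the last holds). Time passes only in rows, so rows that repeat a pose let the fingers close. It gives the time, the measured TCP pose, the force and the opening at its end, in the units of the state.
- ctrl.get_obs(): the state, without advancing time (a new reading comes with each control period).
- ctrl.get_image(name): name is "scene" or "top"; returns a dict with "color" (480x640x3 uint8, blue, green, red), "mtx" (3x3 intrinsics, pixels), "rvec" (rotation vector, rad) and "tvec" (3), from world to camera coordinates, as OpenCV has them. Camera axes: x right, y down, z forward; pixel columns grow to the right and rows downward; lengths in m; the calibration is good to about 2 mm. A picture is of the moment at which its call begins. There is no depth.
- ctrl.finish_job(): hands the job in, once; it reports no verdict.
The state is a dict: "t": time; "q": joint angles; "dq": joint speeds; "effort": joint torques, N m; "tool_pos": TCP position; "tool_rot": TCP orientation; "contact_force": force on the tool from outside, world axes, zero at the start; "wrist_torque": the same for the moment, N m; "opening": finger opening in m.
Only numpy, scipy, OpenCV 4.12 (cv2) and the standard library are available. Lean on these libraries where they do the work, as an engineer would, in place of code of your own. Each camera call takes 0.05 s, during which the arm holds its last target.

### The job

Try the new reel arbor in the film winder: take it from its rest block, seat its tapered shank fully home in the spindle with a firm twisting push (20 to 25 N; over 30 N would overload the cushioned bearing under the spindle), and let go of it. Then drive the drift through the spindle's cross slot until the wedge alone has broken the arbor loose and stands it clearly raised on the blade. Leave the drift in the slot, do not touch the arbor once the drift is in, and leave the other film gear where it is.

Things in the scene. Friction and masses are not known exactly. Their poses are not given: they have to be found in the camera images.
- winder: Film winder, screwed down; origin under the spindle axis on the board. Grey base 165 x 150 mm, 18 mm high, reaching from 42 mm to its -x to 122 mm to its +x of the axis and 75 mm to either side. A steel spindle barrel, 44 mm across, stands up to 120 mm; on its +x side, from 52 mm off the axis, a gear case with a small crank, 114 mm high.
- spindle_nose (a point): Centre of the open top face (the nose) of the winder's upright spindle barrel, 120 mm above the board; z up along the spindle axis. The bore tapers from 20 mm across at the nose to about 10 mm across 40 mm down. A shank first touches it with the collar about 5 mm above the nose; fully home the collar meets the nose.
- slot_floor (a point): Centre of the floor of the barrel's cross slot, on the spindle axis, 48 mm above the board. The slot runs right through the barrel along this point's y axis, 13 mm wide, 32 mm high, open at both ends; its floor is flat and 44 mm long. The round end of a home arbor's shank hangs 18 mm above this floor.
- arbor_boss (a point): Centre of the grip boss of the loose steel reel arbor: a square boss 22 x 22 mm, 46 mm tall (this point is half-way up), its sides along this point's x and y. Below it a round collar 38 mm across, 7 mm thick, then the tapered shank. At the start it stands upright in its rest block, the collar on the block's top.
- arbor_shoulder (a point): Centre of the underside of the arbor's collar, 30 mm below arbor_boss, z up. Below it the shank tapers from 20 to 10 mm across over 44 mm and ends in a round stub 8 mm across, its end 54 mm below this point.
- arbor: The whole arbor, 0.28 kg; origin at arbor_shoulder. Its taper grips the bore: a straight push of 30 N stops about 2 to 3 mm short of home, but 20 to 25 N kept up through 1 to 1.4 rad of twist, either way, takes it home (the friction varies a little). It then holds itself; pulling it straight out takes 15 to 30 N.
- rest: Pale wood rest block of the arbor, 74 x 74 x 64 mm, fixed; origin at the centre of its underside. Hole 28 mm across from above.
- drift_handle (a point): Grip point of the loose drift: centre of its dark wooden handle, 76 mm long (along x), 24 mm wide (y), 30 mm high (z). x points along the drift to the tip. The drift stands on its straight lower edge, 15 mm below this point. The handle's front face is 40 mm ahead of this point.
- drift_tip (a point): Lower corner of the drift's wedge blade at its thin tip, 185 mm ahead of drift_handle and 15 mm below it. The greased steel blade is 8 mm thick (y), 145 mm long; its lower edge is straight, its height grows from 11 mm at the tip by 1 mm every 8 mm towards the handle.
- drift_mid (a point): Point on the blade's lower edge 115 mm behind the tip, 70 mm ahead of drift_handle.
- drift: The whole drift, 0.24 kg; origin on its lower edge where blade and handle meet. Slid along the slot floor it meets a home arbor's stub with the tip about 56 mm past the axis, needs 10 to 25 N to break the taper, and has raised the arbor 7 mm with the tip 112 mm past the axis; at 123 mm the handle meets the barrel.
- jar: amber glass screw-top jar, 64 mm across, 68 mm tall, stands on the shelf board; bystander, origin at the centre of its underside
- opener: flat steel cassette opener, 74 x 30 mm, 14 mm high at its lip, lies flat; bystander, origin at the centre of its underside
- viewer: grey plastic slide viewer, 85 x 75 x 54 mm; bystander, origin at the centre of its underside
- canister0: black plastic film canister, 34 mm across the lid, 51 mm tall, standing; bystander, origin at the centre of its underside
- canister1: black plastic film canister, 34 mm across the lid, 51 mm tall, standing; bystander, origin at the centre of its underside
- canister2: black plastic film canister, 34 mm across the lid, 51 mm tall, standing; bystander, origin at the centre of its underside
- canister3: black plastic film canister, 34 mm across the lid, 51 mm tall, standing; bystander, origin at the centre of its underside
- canister4: black plastic film canister, 34 mm across the lid, 51 mm tall, standing; bystander, origin at the centre of its underside
- spindle (a joint): How far the spindle barrel (nose, bore, slot and all) is pressed down on the cushioned thrust bearing it rides on, in m: 0 at rest, 1 mm for every 16 N of downward push, springing back when let go. The points spindle_nose and slot_floor move with it.
Things that resemble listed ones, but are neither listed nor needed, are in the scene too. What is shaped like the winder but red is not meant.

How it is judged:
On the way, in this order (a step that is already met when the one before it is completed fails the run):
1. the arbor is seated fully home in the spindle (collar within 1.5 mm of the nose) and let go (z of arbor_shoulder in the frame of spindle_nose below 0.0015 m and horizontal distance between arbor_shoulder and spindle_nose below 0.004 m and angle between arbor_shoulder's own z axis and vertical below 0.06 rad and contact force between the fingers and arbor below 0.05 N), for 0.2 s.
2. the drift's tip is in the slot while the arbor is still home and untouched (z of arbor_shoulder in the frame of spindle_nose below 0.002 m and horizontal distance between drift_tip and slot_floor below 0.02 m and z of drift_tip in the frame of slot_floor between -0.004 and 0.01 m and contact force between the fingers and arbor below 0.05 N), for 0.05 s.
At the end, for the whole second after the job is handed in: The arbor stands upright in the spindle, raised 5 to 12 mm off home and resting on the drift's blade; the drift lies along the slot on its floor, with drift_mid within 40 mm of the spindle axis; both are let go and at rest (z of arbor_shoulder in the frame of spindle_nose between 0.005 and 0.012 m and horizontal distance between arbor_shoulder and spindle_nose below 0.004 m and angle between arbor_shoulder's own z axis and vertical below 0.06 rad and horizontal distance between drift_mid and slot_floor below 0.04 m and angle between the x axis of drift_handle and the y axis of slot_floor, either way round below 0.15 rad and z of drift_mid in the frame of slot_floor between -0.004 and 0.008 m and contact force between drift and arbor above 0.2 N and linear speed of each of arbor, drift below 0.02 m/s); the robot touches nothing.
It fails at once if the spindle is pressed more than 2.2 mm down on its cushion (over about 32 N of push) (value of joint spindle above 0.0022 m).
It fails at once if the arbor is dropped into the spindle (faster than 0.3 m/s with its shank in the bore) (horizontal distance between arbor_shoulder and spindle_nose below 0.02 m and z of arbor_shoulder in the frame of spindle_nose below 0.05 m and linear speed of arbor above 0.3 m/s).
It fails at once if the arbor is touched by the gripper while the drift is in the slot (horizontal distance between drift_tip and slot_floor below 0.02 m and z of drift_tip in the frame of slot_floor between -0.004 and 0.01 m and contact force between the fingers and arbor above 0.5 N).
It fails at once if a bystander is pushed more than 25 mm or tipped over (distance of any of jar, opener, viewer, canister0, canister1, canister2, canister3, canister4 from where it was at the start of the episode above 0.025 m or angle between any of jar, opener, viewer, canister0, canister1, canister2, canister3, canister4's own z axis and vertical above 0.5 rad).
It also fails if it takes over 72 s, if anything falls off the work surface, if the arm or the gripper's body presses on something with over 40 N, if the wrist force passes 120 N, or if a joint passes its speed limit or range.

## Working session

There is one attempt and no reset: what is moved stays moved. The work goes in short steps, Python scripts to look and compute and a tool call to move; the robot and the scene stay as the last step left them, time stands still between calls to the robot, and variables do not carry over. Pictures are saved under pics/ and viewed, and the job is handed in when it is done.

Besides the shell and the picture viewer there is one more tool, called as name([rows], argument=value, ...), one row to a line, values as JSON. apply_moves: Moves the arm, as the interface text tells. Its arguments: {"type":"object","properties":{"rows":{"type":"array","items":{"type":"array","items":{"type":"number"}}},"grip":{"type":"number"},"squeeze":{"type":"number"}},"required":["rows"]}

```bash
ls; mkdir -p pics; python3 - <<'E'
from station import ctrl
import cv2,numpy as np
o=ctrl.get_obs();print({k:np.round(v,3) for k,v in o.items()})
for n in("scene","top"):
    d=ctrl.get_image(n);cv2.imwrite(f"pics/{n}0.png",d["color"])
    R=cv2.Rodrigues(np.array(d["rvec"]))[0];print(n,d["mtx"],(-R.T@np.array(d["tvec"]).ravel()),R)
E
```

```text
pics
{'t': np.float64(0.0), 'q': array([ 1.19 ,  0.053,  1.614,  0.   ,  1.476, -0.119]), 'dq': array([ 0.001,  0.001,  0.   ,  0.   , -0.   ,  0.001]), 'effort': array([ 1.0000e-03, -3.9371e+01, -3.7017e+01, -0.0000e+00,  7.0000e-03,
       -0.0000e+00]), 'tool_pos': array([0.162, 0.603, 0.2  ]), 'tool_rot': array([-4.100e-01, -3.114e+00,  3.000e-03]), 'contact_force': array([ 0.255,  0.309, -0.798]), 'wrist_torque': array([-0.029,  0.016, -0.016]), 'opening': np.float64(0.085)}
scene [[446.40791284   0.         326.9486435 ]
 [  0.         446.40791284 235.76982283]
 [  0.           0.           1.        ]] [ 1.06178226 -0.63931979  0.79870006] [[ 0.75760709  0.65238257  0.02069978]
 [ 0.41789526 -0.4604492  -0.7831667 ]
 [-0.50139311  0.60198299 -0.62146716]]
top [[543.35814407   0.         319.35014912]
 [  0.         543.35814407 236.22654229]
 [  0.           0.           1.        ]] [0.37140082 0.01293334 1.23744843] [[ 0.01853589 -0.99982066 -0.00388217]
 [-0.99221913 -0.01791657 -0.12320795]
 [ 0.1231163   0.00613573 -0.99237328]]
```

View pics/scene0.png

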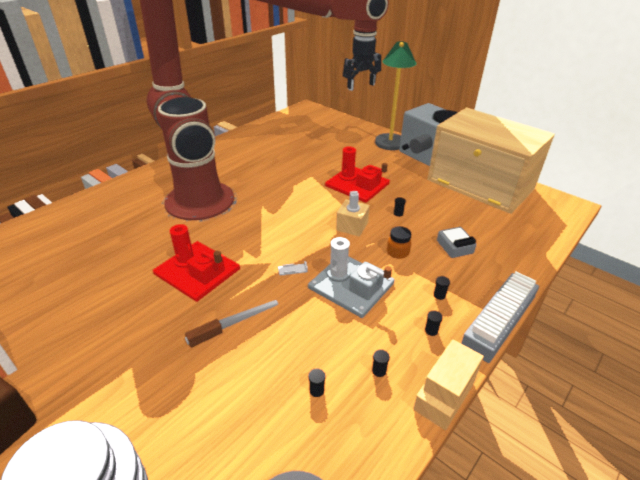

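View pics/top0.png

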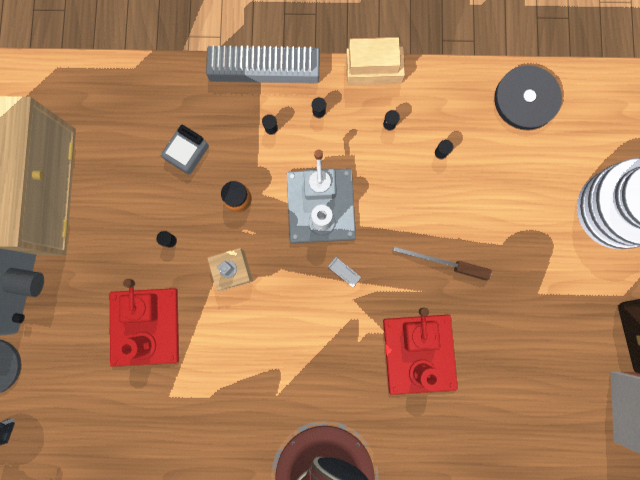

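```bash
python3 - <<'E'
import cv2
t=cv2.imread("pics/top0.png");s=cv2.imread("pics/scene0.png")
def c(im,x,y,w,h,k,n):cv2.imwrite(f"pics/{n}.png",cv2.resize(im[y:y+h,x:x+w],None,fx=k,fy=k,interpolation=cv2.INTER_CUBIC))
c(t,280,140,100,120,5,"cw");c(t,195,235,70,70,8,"ca");c(t,385,230,120,70,6,"cd")
c(s,300,180,110,140,4,"sw");c(s,180,290,110,70,6,"sd")
E
```

```text
(no output)
```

View pics/cw.png

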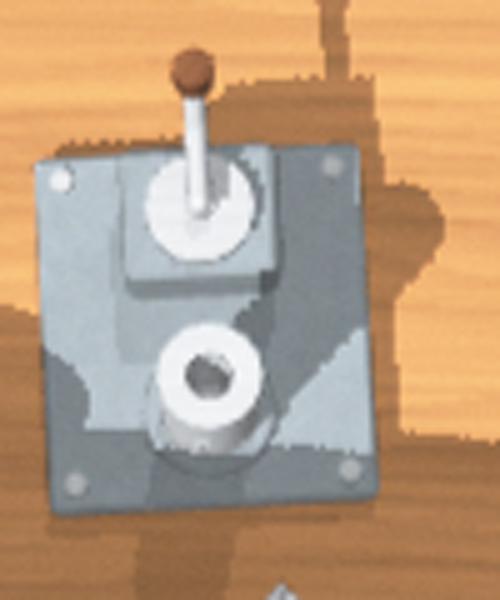

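View pics/ca.png

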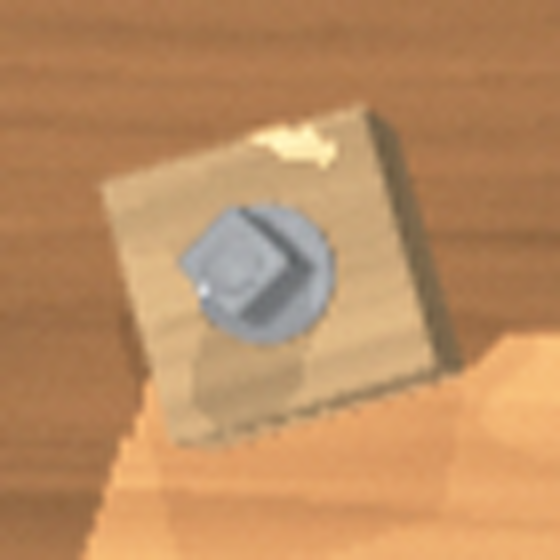

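View pics/cd.png

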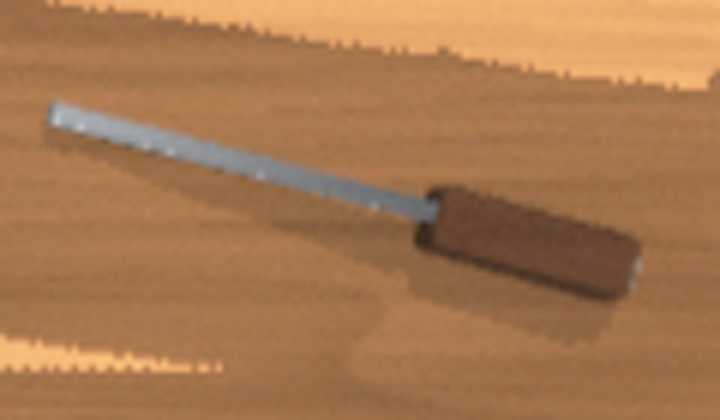

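View pics/sw.png

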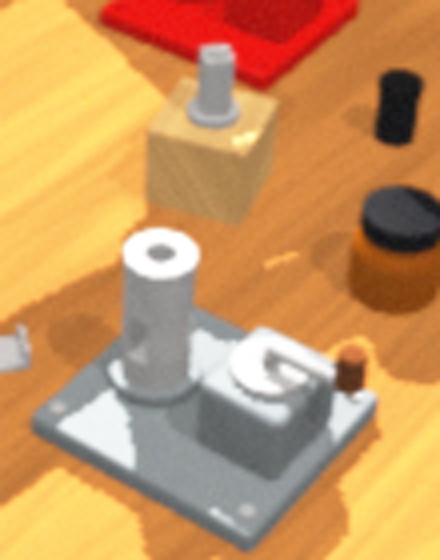

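View pics/sd.png

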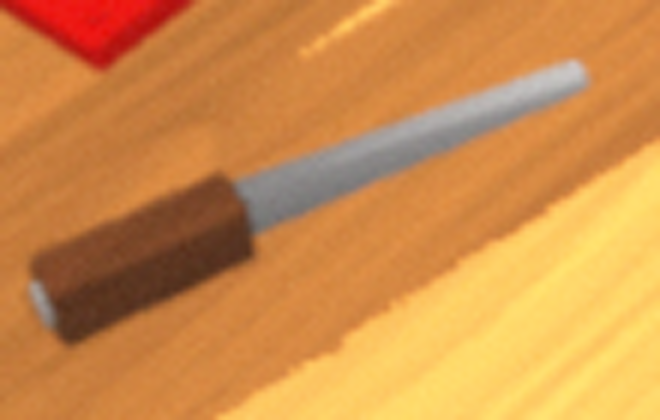

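```bash
cat > h.py <<'E'
import cv2,numpy as np
CAM={}
def setcam(d,n):
    CAM[n]=(np.array(d["mtx"]),cv2.Rodrigues(np.array(d["rvec"]))[0],np.array(d["tvec"]).ravel())
from station import ctrl
for n in("scene","top"): pass
import json,os
if os.path.exists("cam.json"):
    for n,(a,b,c) in json.load(open("cam.json")).items(): CAM[n]=tuple(map(np.array,(a,b,c)))
def ray(n,uv):
    K,R,t=CAM[n]; return -R.T@t, R.T@np.linalg.inv(K)@np.array([uv[0],uv[1],1.])
def onz(n,uv,z):
    c,d=ray(n,uv); return (c+d*(z-c[2])/d[2])
def tri(a,b):
    c1,d1=ray("top",a);c2,d2=ray("scene",b)
    A=np.stack([d1,-d2],1);s=np.linalg.lstsq(A,c2-c1,rcond=None)[0]
    p,q=c1+s[0]*d1,c2+s[1]*d2; return (p+q)/2,np.linalg.norm(p-q)
def proj(n,P):
    K,R,t=CAM[n];p=K@(R@np.asarray(P,float)+t);return p[:2]/p[2]
E
python3 - <<'E'
from station import ctrl
import json,numpy as np,cv2
J={}
for n in("scene","top"):
    d=ctrl.get_image(n);J[n]=[np.array(d["mtx"]).tolist(),cv2.Rodrigues(np.array(d["rvec"]))[0].tolist(),np.array(d["tvec"]).ravel().tolist()]
json.dump(J,open("cam.json","w"))
from h import *
np.set_printoptions(precision=4,suppress=True)
def u(x,y,k,ox,oy): return ((x+.5)/k-.5+ox,(y+.5)/k-.5+oy)
W=lambda x,y:u(x,y,5,280,140);A=lambda x,y:u(x,y,8,195,235);D=lambda x,y:u(x,y,6,385,230);S=lambda x,y:u(x,y,4,300,180);SD=lambda x,y:u(x,y,6,180,290)
print("nose",onz("top",W(210,377),.12),onz("scene",S(161,253),.12),tri(W(210,377),S(161,253)))
print("base",[onz("top",W(*p),.018)[:2] for p in((37,160),(357,145),(378,497),(55,515))])
print("arbor top",onz("top",A(235,262),.117),[onz("top",A(*p),.117)[:2] for p in((180,262),(240,207),(290,262),(235,318))])
print("collar",onz("top",A(265,273),.071),onz("scene",S(214,108),.071))
print("bosstop scene",onz("scene",S(217,50),.117))
print("rest",[onz("top",A(*p),.064)[:2] for p in((103,185),(365,107),(437,370),(180,445))])
print("handle",[onz("top",D(*p),.03)[:2] for p in((438,188),(641,237),(618,298),(430,245))])
print("blade",onz("top",D(50,113),.011),onz("top",D(430,208),.029))
print("scene tip",onz("scene",SD(578,72),.011))
# masks
t=cv2.imread("pics/top0.png");hsv=cv2.cvtColor(t,cv2.COLOR_BGR2HSV)
m=((hsv[...,2]<110)).astype(np.uint8);m[:255]=0;m[285:]=0;m[:,:450]=0;m[:,495:]=0
c=max(cv2.findContours(m,0,1)[0],key=cv2.contourArea);print(cv2.minAreaRect(c),cv2.contourArea(c))
E
```

```text
nose [0.5547 0.016  0.12  ] [0.5551 0.0182 0.12  ] (array([0.5552, 0.0166, 0.1209]), np.float64(0.0018219035173987763))
base [array([0.6708, 0.0975]), array([ 0.6805, -0.0493]), array([ 0.5178, -0.0606]), array([0.507 , 0.0851])]
arbor top [0.4422 0.2156 0.117 ] [array([0.4419, 0.2298]), array([0.4564, 0.2149]), array([0.4424, 0.2014]), array([0.4278, 0.215 ])]
collar [0.4423 0.2158 0.071 ] [0.4426 0.2177 0.071 ]
bosstop scene [0.4391 0.2213 0.117 ]
rest [array([0.4657, 0.2618]), array([0.4883, 0.1916]), array([0.4174, 0.1696]), array([0.3961, 0.238 ])]
handle [array([ 0.4714, -0.2881]), array([ 0.4546, -0.3629]), array([ 0.4319, -0.3539]), array([ 0.4502, -0.2849])]
blade [ 0.4987 -0.1467  0.011 ] [ 0.464  -0.2853  0.029 ]
scene tip [ 0.5009 -0.1497  0.011 ]
((471.40802001953125, 270.1142272949219), (36.8237419128418, 11.940752983093262), 15.64224624633789) 336.5
```

```bash
cat >> h.py <<'E'
from scipy.spatial.transform import Rotation as Ro
np.set_printoptions(precision=4,suppress=True)
def Rdown(yaw):
    a=np.radians(yaw);x=np.array([np.cos(a),np.sin(a),0]);z=np.array([0,0,-1.]);return np.stack([x,np.cross(z,x),z],1)
def go(p,yaw):
    o=ctrl.get_obs();R=Ro.from_rotvec(o["tool_rot"]).as_matrix()
    s=R.T@(np.array(p)-o["tool_pos"])*100
    r=Ro.from_matrix(R.T@Rdown(yaw)).as_rotvec(degrees=True)/5
    print("row",np.round(s,3),np.round(r,3))
def st():
    o=ctrl.get_obs();R=Ro.from_rotvec(o["tool_rot"]).as_matrix()
    print("t %.2f"%o["t"],"pos",o["tool_pos"],"yaw %.2f tilt %.3f"%(np.degrees(np.arctan2(R[1,0],R[0,0])),np.degrees(np.arccos(-R[2,2]))),"F",o["contact_force"],"T",o["wrist_torque"],"open %.4f"%o["opening"],"q",o["q"])
E
python3 -c "
from h import *
st();go((.4423,.2161,.20),135)"
```

```text
t 0.20 pos [0.1616 0.6033 0.2007] yaw 165.00 tilt 0.074 F [-0.9123  0.1577 -0.5445] T [-0.039  -0.0253  0.0308] open 0.0855 q [ 1.19    0.0531  1.6138 -0.      1.476  -0.119 ]
row [-37.134 -30.136   0.106] [-0.015  0.002  6.   ]
```

apply_moves([
  [-37.13, -30.14, 0.1, 0, 0, 6],
  [-37.13, -30.14, 0.1, 0, 0, 6],
  [-37.13, -30.14, 0.1, 0, 0, 6],
  [-37.13, -30.14, 0.1, 0, 0, 6],
  [-37.13, -30.14, 0.1, 0, 0, 6],
  [-37.13, -30.14, 0.1, 0, 0, 6],
  [-37.13, -30.14, 0.1, 0, 0, 6],
  [-37.13, -30.14, 0.1, 0, 0, 6],
  [-37.13, -30.14, 0.1, 0, 0, 6],
  [-37.13, -30.14, 0.1, 0, 0, 6],
  [-37.13, -30.14, 0.1, 0, 0, 6],
  [-37.13, -30.14, 0.1, 0, 0, 6],
  [-37.13, -30.14, 0.1, 0, 0, 6],
], grip=0, squeeze=60)

```text
t: 1.5
tool_pos: [0.4417, 0.2167, 0.1999]
tool_rot: [-1.201, -2.903, 0.002]
contact_force: [-0.2, 0.5, 0.3]
opening: 0.0854
```

```bash
python3 -c "
from h import *
st();go((.4423,.2161,.077),135)
cv2.imwrite('pics/s1.png',ctrl.get_image('scene')['color'][130:330,230:480].repeat(3,0).repeat(3,1))
cv2.imwrite('pics/t1.png',ctrl.get_image('top')['color'][180:330,150:330].repeat(4,0).repeat(4,1))"
```

```text
t 1.50 pos [0.4417 0.2167 0.1999] yaw 135.06 tilt 0.080 F [-0.2229  0.5208  0.3381] T [ 0.0438  0.0247 -0.0248] open 0.0854 q [ 0.3052 -0.2721  1.9153 -0.0006  1.4997 -0.4812]
row [-0.089  0.017 12.286] [-0.016 -0.     0.012]
```

View pics/s1.png

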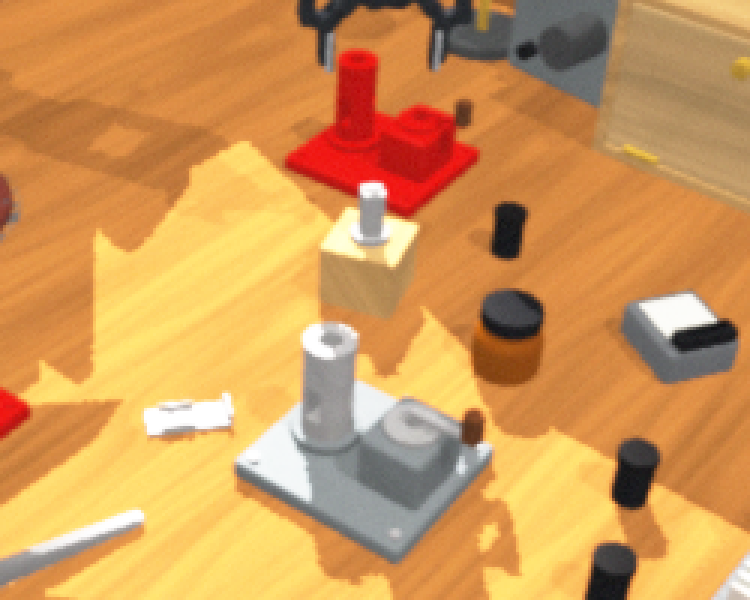

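The scene view shows the open gripper above the arbor (boss near crop 372,205) and nothing in the way. I'm descending now.

apply_moves([
  [-0.1, 0, 4, 0, 0, 0],
  [-0.1, 0, 8, 0, 0, 0],
  [-0.1, 0, 10, 0, 0, 0],
  [-0.1, 0, 12.2, 0, 0, 0],
  [-0.1, 0, 12.2, 0, 0, 0],
  [-0.1, 0, 12.2, 0, 0, 0],
])

```text
t: 2.2
tool_pos: [0.4418, 0.2168, 0.0782]
tool_rot: [-1.197, -2.904, 0.002]
contact_force: [-0.1, 0.5, -0.7]
opening: 0.0854
```

```bash
python3 -c "
from h import *
st()
cv2.imwrite('pics/s2.png',ctrl.get_image('scene')['color'][130:280,260:460].repeat(4,0).repeat(4,1))"
```

```text
t 2.20 pos [0.4418 0.2168 0.0782] yaw 135.18 tilt 0.091 F [-0.1319  0.4513 -0.6728] T [-0.0012 -0.0144  0.0193] open 0.0854 q [ 0.3053 -0.1588  2.0294 -0.0008  1.2724 -0.483 ]
```

View pics/s2.png

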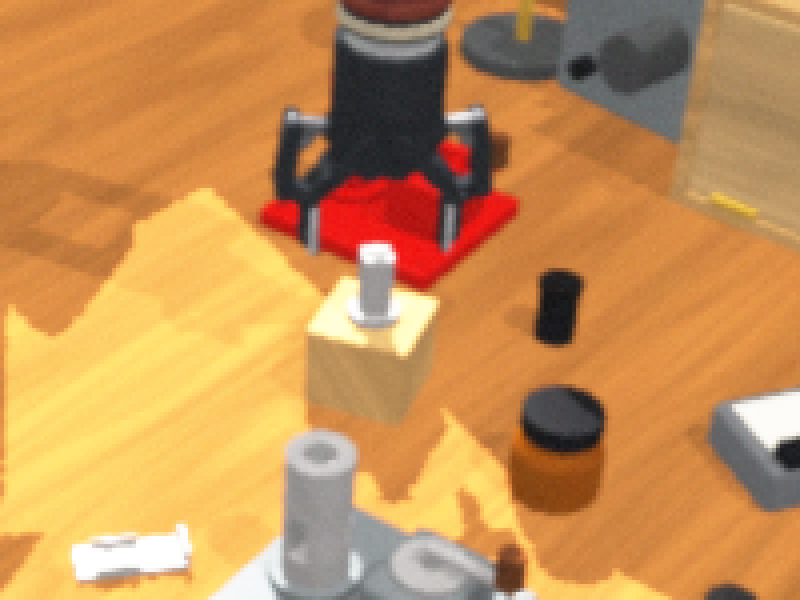

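```bash
python3 -c "
from h import *
for z in (.078,.091,.117): 
  p=proj('scene',(.4418,.2168,z)); print(z,p,(p-[260,130])*4)
cv2.imwrite('pics/t2.png',ctrl.get_image('top')['color'][180:330,150:330].repeat(4,0).repeat(4,1))"
```

```text
0.078 [352.8395 204.6366] [371.3579 298.5463]
0.091 [353.0996 200.848 ] [372.3983 283.3919]
0.117 [353.6299 193.1239] [374.5195 252.4956]
```

View pics/t2.png

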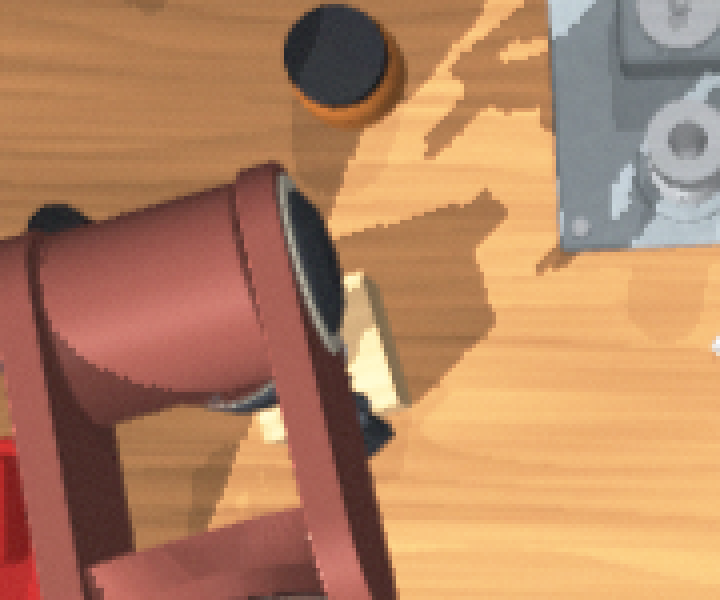

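```bash
python3 -c "
from h import *
for z in (.2,.213,.225,.239): print(z,proj('scene',(.4417,.2167,z)))
for z in (.078,.091,.104,.117):
  for s in (-1,1): p=proj('scene',(.4418+s*.0304,.2168+s*.0304,z));print(z,s,(p-[260,130])*4)
d=ctrl.get_image('scene');cv2.imwrite('pics/s3.png',d['color'][130:280,260:460].repeat(4,0).repeat(4,1));st()
print(d['tvec'],CAM['scene'][2])"
```

```text
0.2 [355.3661 167.0733]
0.213 [355.66   162.7884]
0.225 [355.9348 158.7811]
0.239 [356.2598 154.0416]
0.078 -1 [311.3905 300.064 ]
0.078 1 [431.0381 297.0358]
0.091 -1 [312.0498 284.8827]
0.091 1 [432.456  281.9084]
0.104 -1 [312.7176 269.5059]
0.104 1 [433.892  266.5871]
0.117 -1 [313.3941 253.9299]
0.117 1 [435.3465 251.0683]
t 2.35 pos [0.4434 0.2168 0.0799] yaw 135.14 tilt 0.137 F [ 0.2643 -0.8858  0.1927] T [ 0.0297  0.0434 -0.0294] open 0.0855 q [ 0.3045 -0.1602  2.0275 -0.0009  1.272  -0.4831]
[-0.4039 -0.1126  1.4136] [-0.4039 -0.1126  1.4136]
```

View pics/s3.png

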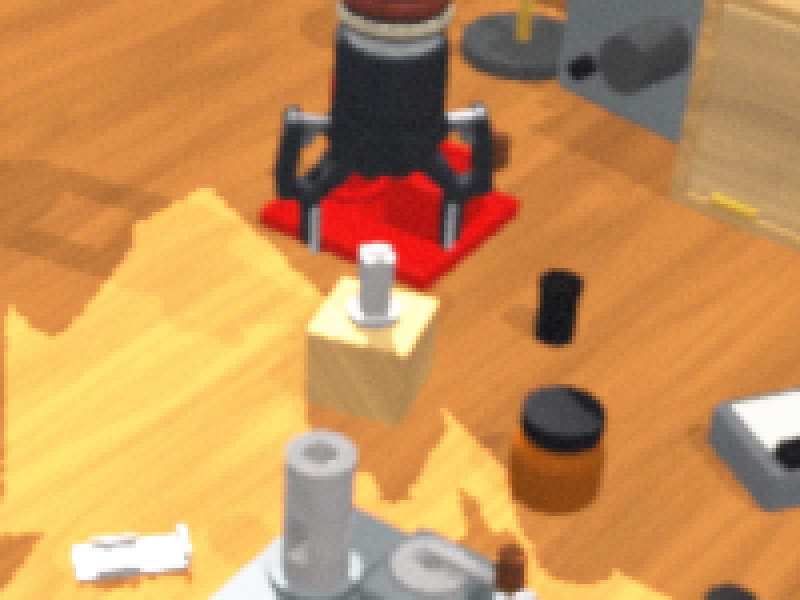

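```bash
python3 -c "
from h import *
for z in (.08,.1,.13): print(onz('top',(243.7,287.5),z))
for z in (.1,.13): print(proj('top',(.4015,.1765,z)),proj('top',(.4114,.1864,z)))
im=cv2.imread('pics/s3.png')
cv2.imwrite('pics/s3b.png',cv2.resize(im[60:360,240:540],None,fx=2,fy=2))
im=cv2.imread('pics/t2.png')
cv2.imwrite('pics/t2b.png',cv2.resize(im[220:520,180:480],None,fx=2,fy=2))
"
```

```text
[0.4024 0.1786 0.08  ]
[0.4019 0.1758 0.1   ]
[0.4011 0.1715 0.13  ]
[243.3394 287.6856] [238.7734 282.8391]
[241.2318 287.254 ] [236.5452 282.2774]
```

View pics/s3b.png

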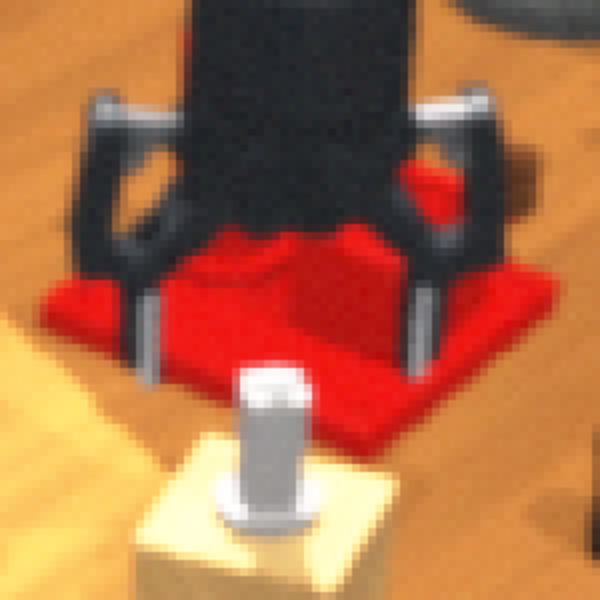

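View pics/t2b.png

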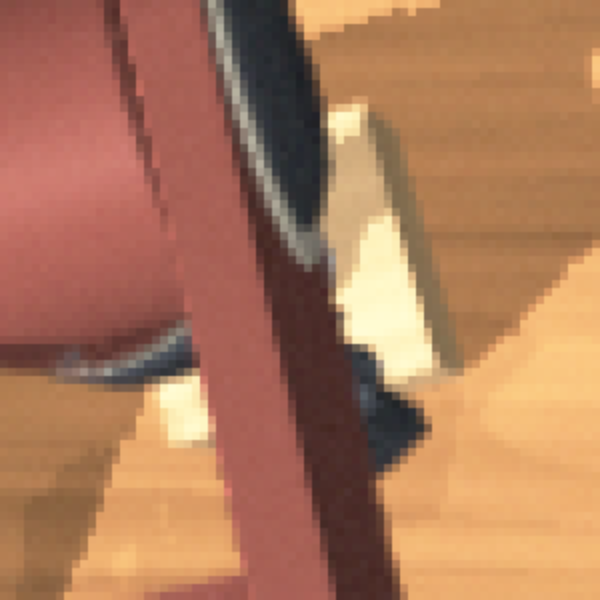

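apply_moves([
  [0, 0, 0, 0, 0, 0],
  [0, 0, 0, 0, 0, 0],
  [0, 0, 0, 0, 0, 0],
  [0, 0, 0, 0, 0, 0],
  [0, 0, 0, 0, 0, 0],
  [0, 0, 0, 0, 0, 0],
  [0, 0, 0, 0, 0, 0],
  [0, 0, 0, 0, 0, 0],
], grip=1, squeeze=25)

```text
t: 3.15
tool_pos: [0.4434, 0.2169, 0.0801]
tool_rot: [1.198, 2.902, 0.001]
contact_force: [-2.0, -0.8, 3.5]
opening: 0.0205
```

```bash
python3 -c "
from h import *
st()
d=ctrl.get_image('scene');cv2.imwrite('pics/s4.png',d['color'][150:250,300:420].repeat(6,0).repeat(6,1))"
```

```text
t 3.15 pos [0.4434 0.2169 0.0801] yaw 135.14 tilt 0.130 F [-1.9888 -0.8285  3.4683] T [-0.1197  0.2281  0.0072] open 0.0205 q [ 0.3045 -0.1603  2.0273 -0.0009  1.2726 -0.4831]
```

View pics/s4.png

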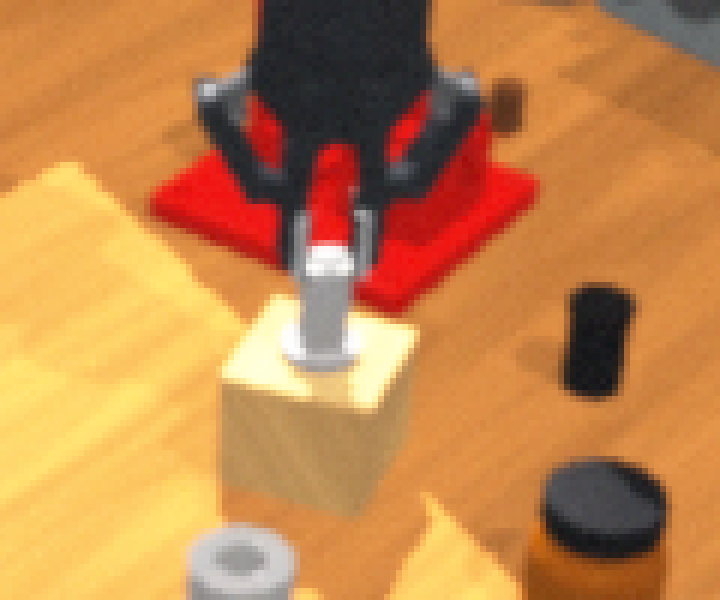

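```bash
python3 -c "
from h import *
for p in ((.4434,.2169,.080),(.4434,.2169,.099),(.4434,.2169,.117),(.4434,.2169,.153)): print((proj('scene',p)-[300,150])*6)
s=cv2.imread('pics/scene0.png');cv2.imwrite('pics/s0g.png',cv2.resize(s[0:120,310:430],None,fx=5,fy=5,interpolation=cv2.INTER_CUBIC))
for z in (.2,.213,.24,.273): print(z,(proj('scene',(.1616,.6033,z))-[310,0])*5)
t=cv2.imread('pics/top0.png');cv2.imwrite('pics/t0g.png',cv2.resize(t[380:480,0:100],None,fx=5,fy=5,interpolation=cv2.INTER_CUBIC))
for z in (.2,.213,.24): print(z,(proj('top',(.1616,.6033,z))-[0,380])*5)
d=ctrl.get_image('top');cv2.imwrite('pics/t4.png',cv2.resize(d['color'][210:310,180:280],None,fx=6,fy=6,interpolation=cv2.INTER_CUBIC))
"
```

```text
[320.0559 325.5409]
[322.3755 292.146 ]
[324.6134 259.9263]
[329.2116 193.7242]
0.2 [249.912  497.8357]
0.213 [251.1498 479.7807]
0.24 [253.7618 441.6792]
0.273 [257.0322 393.9727]
0.2 [  5.1765 158.7797]
0.213 [-15.6091 165.7897]
0.24 [-60.5502 180.9461]
```

View pics/s0g.png

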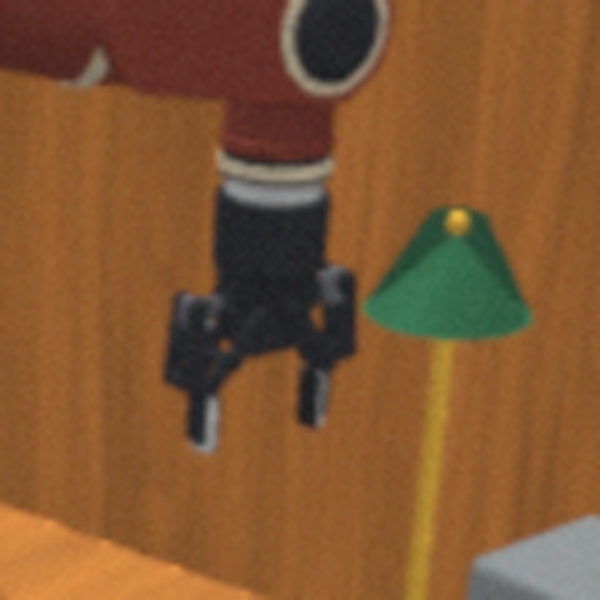

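View pics/t0g.png

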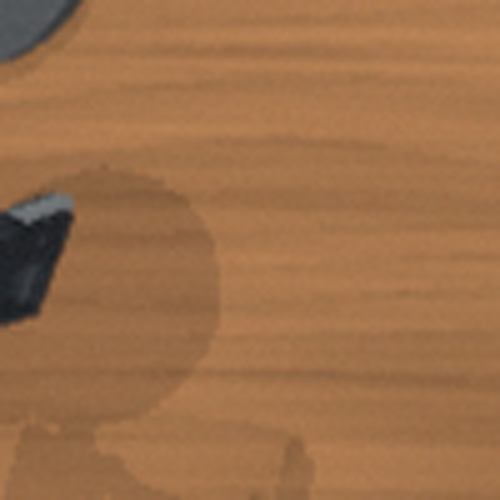

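View pics/t4.png

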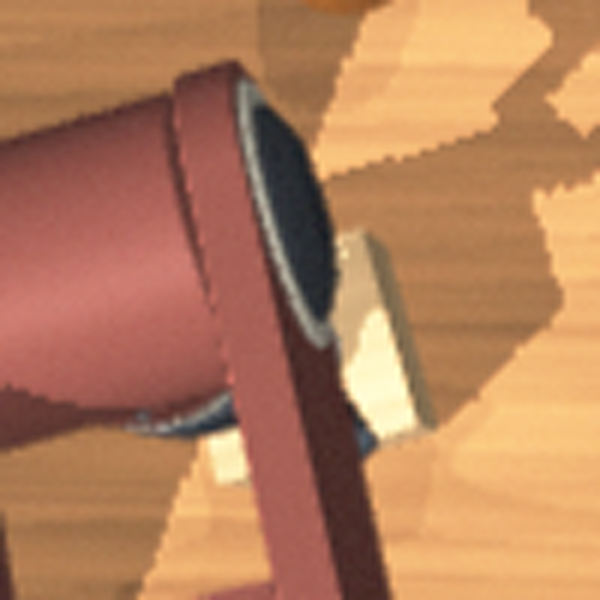

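apply_moves([
  [0, 0, 0, 0, 0, 0],
  [0, 0, 0, 0, 0, 0],
  [0, 0, 0, 0, 0, 0],
  [0, 0, 0.4, 0, 0, 0],
  [0, 0, 0.8, 0, 0, 0],
  [0, 0, 0.8, 0, 0, 0],
], grip=0.45)

```text
t: 3.85
tool_pos: [0.4427, 0.2166, 0.071]
tool_rot: [1.198, 2.903, -0.001]
contact_force: [-0.4, -0.5, 0.3]
opening: 0.0468
```

```bash
python3 -c "
from h import *
st()
d=ctrl.get_image('scene');cv2.imwrite('pics/s5.png',cv2.resize(d['color'][150:250,300:420],None,fx=6,fy=6,interpolation=cv2.INTER_CUBIC))
st()"
```

```text
t 3.85 pos [0.4427 0.2166 0.071 ] yaw 135.14 tilt 0.056 F [-0.3659 -0.4534  0.2596] T [0.0076 0.0408 0.014 ] open 0.0468 q [ 0.3045 -0.1492  2.0339 -0.0009  1.2565 -0.4831]
t 3.90 pos [0.4429 0.2167 0.0714] yaw 135.14 tilt 0.071 F [ 0.3718 -0.1751  0.2256] T [ 0.03   -0.0197 -0.0193] open 0.0467 q [ 0.3045 -0.1495  2.0335 -0.001   1.2567 -0.4831]
```

View pics/s5.png

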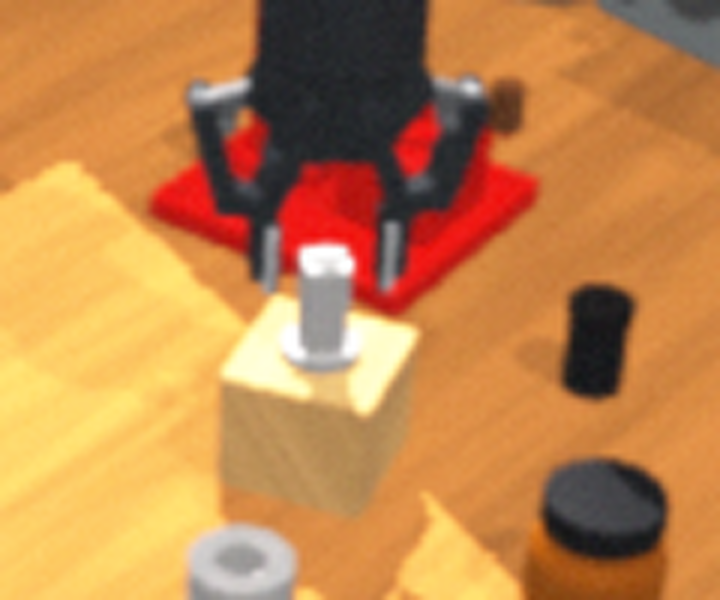

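apply_moves([
  [0, 0, 0.3, 0, 0, 0],
  [0, 0, 0.6, 0, 0, 0],
  [0, 0, 0.9, 0, 0, 0],
  [0, 0, 0.9, 0, 0, 0],
])

```text
t: 4.3
tool_pos: [0.4425, 0.2165, 0.0617]
tool_rot: [1.199, 2.904, -0.001]
contact_force: [-0.3, 0.5, -0.1]
opening: 0.047
```

apply_moves([
  [0, 0, 0.2, 0, 0, 0],
  [0, 0, 0.4, 0, 0, 0],
  [0, 0, 0.4, 0, 0, 0],
])

```text
t: 4.6
tool_pos: [0.4422, 0.2164, 0.0573]
tool_rot: [-1.199, -2.904, 0.002]
contact_force: [0.8, 0.3, -0.4]
opening: 0.0465
```

```bash
python3 -c "
from h import *
st()
d=ctrl.get_image('scene');cv2.imwrite('pics/s6.png',cv2.resize(d['color'][150:250,300:420],None,fx=6,fy=6,interpolation=cv2.INTER_CUBIC))
st()"
```

```text
t 4.60 pos [0.4422 0.2164 0.0573] yaw 135.14 tilt 0.073 F [ 0.7565  0.3061 -0.448 ] T [-0.0256 -0.044  -0.0074] open 0.0465 q [ 0.3044 -0.1311  2.0428 -0.0009  1.2308 -0.4831]
t 4.65 pos [0.4423 0.2165 0.0575] yaw 135.14 tilt 0.062 F [ 0.3988 -0.5378 -0.2401] T [ 0.0162 -0.0182  0.0201] open 0.0469 q [ 0.3045 -0.1313  2.0426 -0.0009  1.2308 -0.4831]
```

View pics/s6.png

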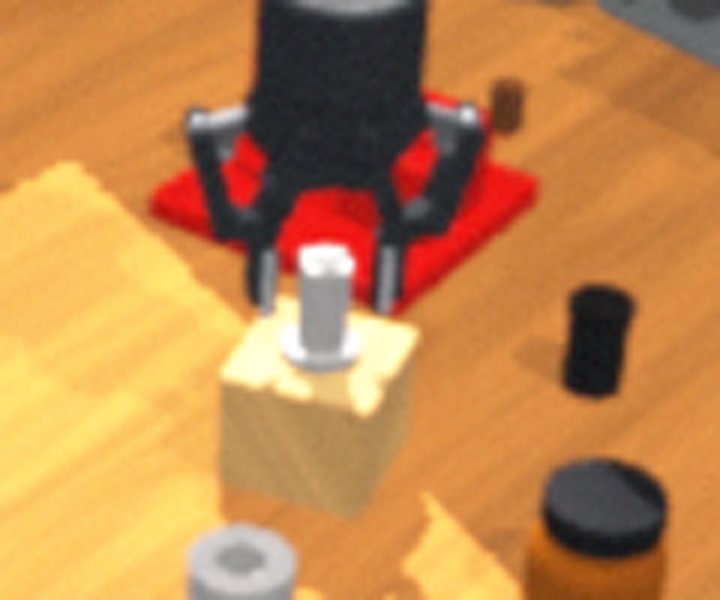

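apply_moves([
  [0, 0, 0.2, 0, 0, 0],
  [0, 0, 0.5, 0, 0, 0],
  [0, 0, 0.5, 0, 0, 0],
])

```text
t: 4.95
tool_pos: [0.442, 0.2164, 0.0519]
tool_rot: [-1.198, -2.903, 0.003]
contact_force: [-0.3, 0.9, -0.9]
opening: 0.0469
```

apply_moves([
  [0, 0, 0, 0, 0, 0],
  [0, 0, 0, 0, 0, 0],
  [0, 0, 0, 0, 0, 0],
  [0, 0, 0, 0, 0, 0],
  [0, 0, 0, 0, 0, 0],
], grip=1, squeeze=80)

```text
t: 5.45
tool_pos: [0.4421, 0.2164, 0.0521]
tool_rot: [-1.199, -2.903, 0.002]
contact_force: [0.0, -0.9, 0.1]
opening: 0.021
```

```bash
python3 -c "
from h import *
st()
d=ctrl.get_image('scene');cv2.imwrite('pics/s7.png',cv2.resize(d['color'][150:250,300:420],None,fx=6,fy=6,interpolation=cv2.INTER_CUBIC))
st()"
```

```text
t 5.45 pos [0.4421 0.2164 0.0521] yaw 135.14 tilt 0.089 F [ 0.0376 -0.9026  0.108 ] T [ 0.0276 -0.0208 -0.0332] open 0.0210 q [ 0.3044 -0.1239  2.0461 -0.0009  1.2208 -0.4831]
t 5.50 pos [0.442  0.2164 0.052 ] yaw 135.14 tilt 0.093 F [-0.5526 -0.5937  0.3362] T [-0.0256  0.0651 -0.0361] open 0.0213 q [ 0.3044 -0.1239  2.0461 -0.0009  1.2208 -0.4831]
```

View pics/s7.png

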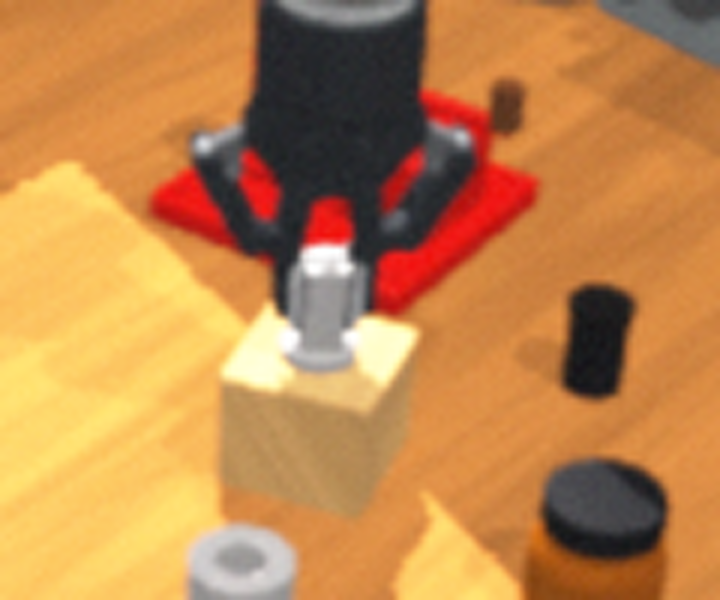

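Both pads now hold the boss well down its sides, with the tips near row 325 just above the collar. I'm lifting it straight out.

apply_moves([
  [0, 0, -1, 0, 0, 0],
  [0, 0, -3, 0, 0, 0],
  [0, 0, -6, 0, 0, 0],
  [0, 0, -9, 0, 0, 0],
  [0, 0, -12, 0, 0, 0],
  [0, 0, -13.5, 0, 0, 0],
  [0, 0, -13.5, 0, 0, 0],
  [0, 0, -13.5, 0, 0, 0],
])

```text
t: 6.3
tool_pos: [0.4415, 0.2164, 0.1858]
tool_rot: [-1.198, -2.902, 0.004]
contact_force: [-0.3, -0.6, -3.9]
opening: 0.021
```

```bash
python3 -c "
from h import *
st()
d=ctrl.get_image('scene');cv2.imwrite('pics/s8.png',cv2.resize(d['color'][90:240,270:430],None,fx=5,fy=5,interpolation=cv2.INTER_CUBIC))
st();go((.5549,.0168,.187),135.1)"
```

```text
t 6.30 pos [0.4415 0.2164 0.1858] yaw 135.14 tilt 0.182 F [-0.3123 -0.5532 -3.9058] T [-0.0062  0.0066  0.0149] open 0.0210 q [ 0.3047 -0.2624  1.9308 -0.0009  1.4763 -0.4831]
t 6.35 pos [0.4411 0.2162 0.1849] yaw 135.14 tilt 0.279 F [-0.6184 -0.3814 -4.0059] T [ 0.0144 -0.0228  0.0054] open 0.0212 q [ 0.3047 -0.2617  1.9318 -0.0009  1.4763 -0.4831]
row [-22.133  -6.104  -0.211] [-0.053 -0.016  0.008]
```

View pics/s8.png

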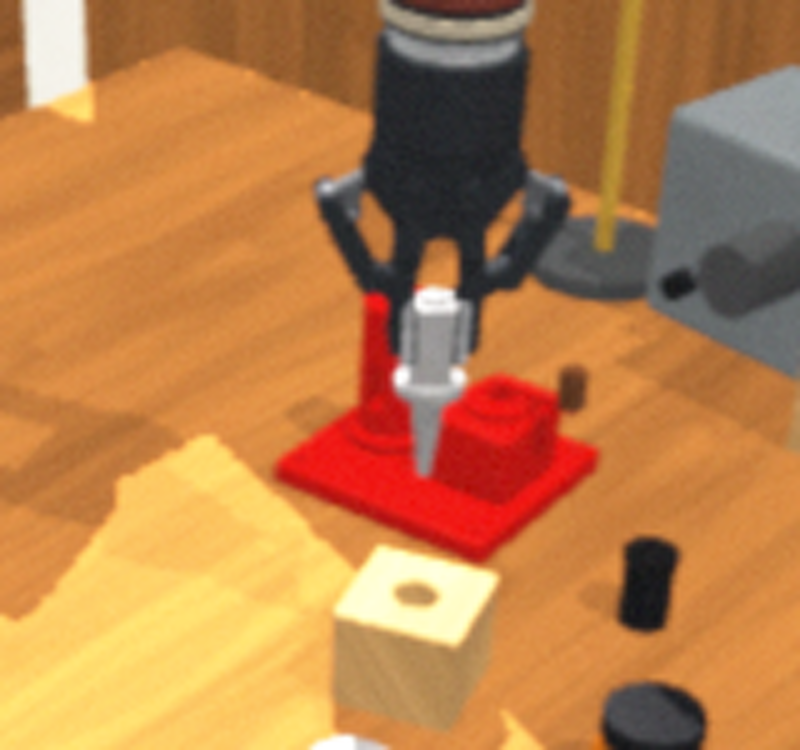

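apply_moves([
  [-4, -1.1, -0.1, 0, 0, 0],
  [-8, -2.2, -0.2, 0, 0, 0],
  [-12, -3.3, -0.2, 0, 0, 0],
  [-16, -4.4, -0.2, 0, 0, 0],
  [-20, -5.5, -0.2, 0, 0, 0],
  [-22.13, -6.1, -0.2, 0, 0, 0],
  [-22.13, -6.1, -0.2, 0, 0, 0],
  [-22.13, -6.1, -0.2, 0, 0, 0],
  [-22.13, -6.1, -0.2, 0, 0, 0],
])

```text
t: 7.25
tool_pos: [0.5538, 0.0177, 0.1854]
tool_rot: [-1.195, -2.899, 0.006]
contact_force: [0.5, 0.2, -2.6]
opening: 0.021
```

```bash
python3 -c "
from h import *
st()
d=ctrl.get_image('scene');cv2.imwrite('pics/s9.png',cv2.resize(d['color'][130:290,270:430],None,fx=5,fy=5,interpolation=cv2.INTER_CUBIC))
d=ctrl.get_image('top');cv2.imwrite('pics/t9.png',cv2.resize(d['color'][150:270,260:380],None,fx=5,fy=5,interpolation=cv2.INTER_CUBIC))
st();go((.5549,.0168,.187),135.1)"
```

```text
t 7.25 pos [0.5538 0.0177 0.1854] yaw 135.19 tilt 0.406 F [ 0.4718  0.1506 -2.6417] T [-0.0541 -0.0106  0.0258] open 0.0210 q [-0.101  -0.1009  1.7908 -0.0023  1.4584 -0.8894]
t 7.35 pos [0.5542 0.0179 0.1862] yaw 135.22 tilt 0.328 F [ 0.4436  0.7496 -2.7832] T [-0.0024  0.0111 -0.0391] open 0.0213 q [-0.1005 -0.1016  1.7901 -0.0025  1.4582 -0.8895]
row [-0.129 -0.028 -0.076] [-0.06  -0.028  0.024]
```

View pics/s9.png

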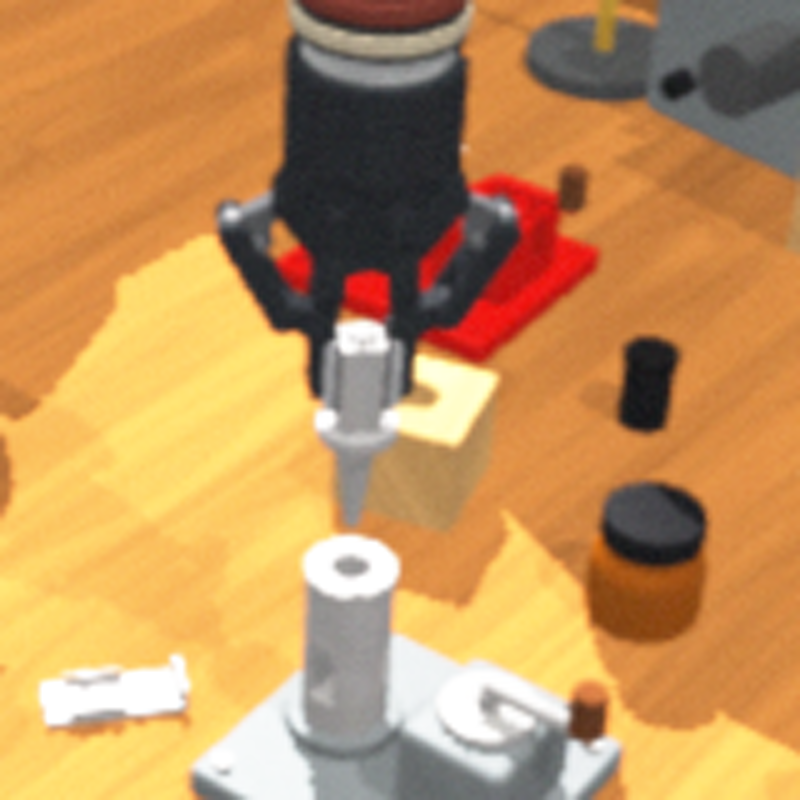

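View pics/t9.png

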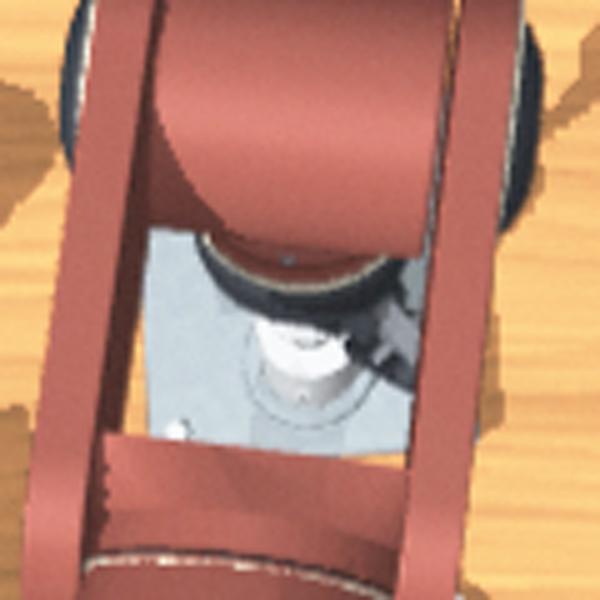

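apply_moves([
  [-0.1, 0, 1, -0.06, -0.03, 0],
  [-0.1, 0, 2, -0.06, -0.03, 0],
  [-0.1, 0, 3, -0.06, -0.03, 0],
  [-0.1, 0, 4, -0.06, -0.03, 0],
  [-0.1, 0, 5, -0.06, -0.03, 0],
  [-0.1, 0, 6, -0.06, -0.03, 0],
  [-0.1, 0, 6, -0.06, -0.03, 0],
])

```text
t: 8.05
tool_pos: [0.5538, 0.0168, 0.1242]
tool_rot: [-1.196, -2.903, 0.002]
contact_force: [-0.0, -0.9, -2.9]
opening: 0.0211
```

```bash
python3 -c "
from h import *
st()
d=ctrl.get_image('scene');cv2.imwrite('pics/s10.png',cv2.resize(d['color'][190:290,290:390],None,fx=7,fy=7,interpolation=cv2.INTER_CUBIC))
st();go((.5549,.0168,.113),135.1)"
```

```text
t 8.05 pos [0.5538 0.0168 0.1242] yaw 135.21 tilt 0.110 F [-0.0032 -0.8505 -2.938 ] T [-0.06   -0.1055 -0.0306] open 0.0211 q [-0.1036 -0.0542  1.8517 -0.0007  1.3459 -0.8925]
t 8.10 pos [0.5541 0.017  0.1252] yaw 135.21 tilt 0.078 F [-0.793  -0.5575 -2.0577] T [-0.0354  0.0041  0.0045] open 0.0212 q [-0.1035 -0.055   1.8505 -0.0002  1.3474 -0.8926]
row [-0.069  0.044  1.225] [-0.012 -0.01   0.023]
```

View pics/s10.png

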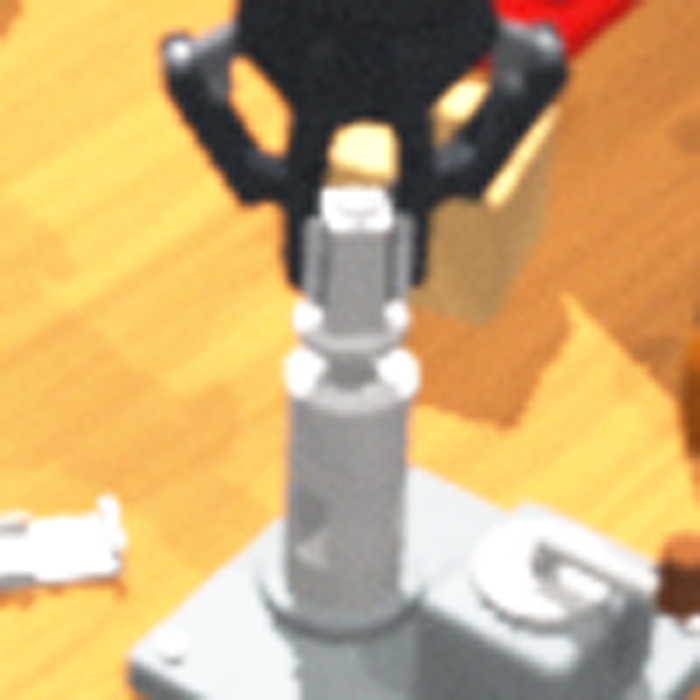

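apply_moves([
  [-0.07, 0.04, 0.3, 0, 0, 0],
  [-0.07, 0.04, 0.6, 0, 0, 0],
  [-0.07, 0.04, 0.9, 0, 0, 0],
  [-0.07, 0.04, 0.9, 0, 0, 0],
])

```text
t: 8.5
tool_pos: [0.555, 0.0167, 0.116]
tool_rot: [-1.196, -2.904, 0.001]
contact_force: [0.5, -0.6, -3.1]
opening: 0.021
```

```bash
python3 -c "
from h import *
st()"
```

```text
t 8.50 pos [0.555  0.0167 0.116 ] yaw 135.22 tilt 0.065 F [ 0.5162 -0.6401 -3.076 ] T [-0.104  -0.1341  0.0002] open 0.0210 q [-0.1037 -0.044   1.8562 -0.0004  1.3305 -0.8928]
```

apply_moves([
  [0, 0, 0.15, 0, 0, 0],
  [0, 0, 0.3, 0, 0, 0],
  [0, 0, 0.3, 0, 0, 0],
])

```text
t: 8.8
tool_pos: [0.5553, 0.0166, 0.1131]
tool_rot: [-1.197, -2.905, 0.001]
contact_force: [0.6, -0.9, -3.9]
opening: 0.0213
```

apply_moves([
  [0, 0, 0.1, 0, 0, 0],
  [0, 0, 0.1, 0, 0, 0],
])

```text
t: 9.0
tool_pos: [0.5554, 0.0165, 0.1124]
tool_rot: [1.197, 2.905, -0.001]
contact_force: [0.4, 0.3, -0.7]
opening: 0.0207
```

apply_moves([
  [0, 0, 0.1, 0, 0, 0],
  [0, 0, 0.1, 0, 0, 0],
])

```text
t: 9.2
tool_pos: [0.5554, 0.0165, 0.1119]
tool_rot: [1.197, 2.905, -0.001]
contact_force: [-0.6, -0.1, 1.7]
opening: 0.0211
```

```bash
python3 -c "
from h import *
st()"
```

```text
t 9.20 pos [0.5554 0.0165 0.1119] yaw 135.22 tilt 0.041 F [-0.5861 -0.0911  1.657 ] T [-0.1124  0.25    0.0444] open 0.0211 q [-0.1038 -0.0395  1.859  -0.0007  1.3221 -0.8928]
```

apply_moves([
  [0, 0, 0.15, 0, 0, 0],
  [0, 0, 0.15, 0, 0, 0],
])

```text
t: 9.4
tool_pos: [0.5555, 0.0165, 0.1112]
tool_rot: [1.197, 2.905, -0.001]
contact_force: [-3.6, 0.0, 4.5]
opening: 0.0211
```

apply_moves([
  [0, 0, 0.15, 0, 0, 0],
  [0, 0, 0.15, 0, 0, 0],
])

```text
t: 9.6
tool_pos: [0.5555, 0.0165, 0.1109]
tool_rot: [1.197, 2.905, -0.001]
contact_force: [-4.2, -0.8, 7.2]
opening: 0.021
```

```bash
python3 -c "
from h import *
st()"
```

```text
t 9.60 pos [0.5555 0.0165 0.1109] yaw 135.22 tilt 0.052 F [-4.1793 -0.8292  7.2087] T [-0.0798  0.8964  0.0415] open 0.0210 q [-0.1037 -0.0381  1.8594 -0.0009  1.3204 -0.8928]
```

apply_moves([
  [0.06, -0.06, 0.15, 0, 0, 0],
  [0.06, -0.06, 0.15, 0, 0, 0],
])

```text
t: 9.8
tool_pos: [0.5555, 0.0165, 0.1109]
tool_rot: [1.196, 2.903, -0.0]
contact_force: [-2.5, -0.2, 6.9]
opening: 0.0213
```

apply_moves([
  [0.03, -0.03, 0.2, 0, 0, 0],
  [0.03, -0.03, 0.2, 0, 0, 0],
])

```text
t: 10.0
tool_pos: [0.5555, 0.0165, 0.1107]
tool_rot: [1.195, 2.902, 0.0]
contact_force: [-3.8, -0.7, 8.5]
opening: 0.0214
```

```bash
python3 -c "
from h import *
st()"
```

```text
t 10.00 pos [0.5555 0.0165 0.1107] yaw 135.23 tilt 0.158 F [-3.8106 -0.7046  8.5277] T [ 0.0274  0.8955 -0.051 ] open 0.0214 q [-0.1038 -0.0399  1.8616 -0.0008  1.3173 -0.893 ]
```

apply_moves([
  [0.1, -0.1, 0.3, 0.03, 0, 0],
  [0.1, -0.1, 0.3, 0.03, 0, 0],
])

```text
t: 10.2
tool_pos: [0.5555, 0.0165, 0.1103]
tool_rot: [1.194, 2.901, -0.002]
contact_force: [-4.1, 0.5, 9.1]
opening: 0.021
```

```bash
python3 -c "
from h import *
st()"
```

```text
t 10.20 pos [0.5555 0.0165 0.1103] yaw 135.24 tilt 0.282 F [-4.104   0.4695  9.0927] T [ 0.136   0.7583 -0.01  ] open 0.0210 q [-0.1028 -0.0406  1.8628 -0.0027  1.3152 -0.8916]
```

apply_moves([
  [0, 0, 0.3, 0, 0, 0],
  [0, 0, 0.3, 0, 0, 0],
  [0, 0, 0.3, 0, 0, 0],
  [0, 0, 0.3, 0, 0, 0],
  [0, 0, 0.3, 0, 0, 0],
])

```text
t: 10.7
tool_pos: [0.5557, 0.0165, 0.1099]
tool_rot: [1.194, 2.901, -0.002]
contact_force: [-7.4, -0.0, 13.3]
opening: 0.0211
```

```bash
python3 -c "
from h import *
st();o=ctrl.get_obs();print(Ro.from_rotvec(o['tool_rot']).as_matrix()[:,2])"
```

```text
t 10.70 pos [0.5557 0.0165 0.1099] yaw 135.24 tilt 0.277 F [-7.4166 -0.0321 13.2954] T [ 0.0333  1.5616 -0.0095] open 0.0211 q [-0.1027 -0.0397  1.8626 -0.0029  1.3147 -0.8916]
[ 0.0036 -0.0032 -1.    ]
```

apply_moves([
  [0.2, -0.2, 0.3, 0, 0, 0],
  [0.2, -0.2, 0.3, 0, 0, 0],
  [0.2, -0.2, 0.3, 0, 0, 0],
  [0.2, -0.2, 0.3, 0, 0, 0],
  [0.2, -0.2, 0.3, 0, 0, 0],
])

```text
t: 11.2
tool_pos: [0.5554, 0.0164, 0.1101]
tool_rot: [1.192, 2.896, 0.001]
contact_force: [-1.3, 0.5, 10.0]
opening: 0.0212
```

```bash
python3 -c "
from h import *
st();o=ctrl.get_obs();print(Ro.from_rotvec(o['tool_rot']).as_matrix()[:,2])"
```

```text
t 11.20 pos [0.5554 0.0164 0.1101] yaw 135.24 tilt 0.591 F [-1.3306  0.5202  9.9602] T [0.1382 0.282  0.0011] open 0.0212 q [-0.1031 -0.0451  1.8676 -0.0023  1.3091 -0.8922]
[ 0.0098 -0.0032 -0.9999]
```

```bash
python3 -c "
from h import *
go((.5540,.0164,.1061),135.2)"
```

```text
row [ 0.099 -0.103  0.402] [0.053 0.106 0.009]
```

apply_moves([
  [0.1, -0.1, 0.4, 0.05, 0.1, 0],
  [0.1, -0.1, 0.4, 0.05, 0.1, 0],
  [0.1, -0.1, 0.4, 0.05, 0.1, 0],
  [0.1, -0.1, 0.4, 0.05, 0.1, 0],
])

```text
t: 11.6
tool_pos: [0.5556, 0.0164, 0.1097]
tool_rot: [1.195, 2.902, 0.002]
contact_force: [-4.7, 0.8, 14.1]
opening: 0.021
```

```bash
cat >>h.py <<'E'
def tw(x,y,z):
    "row for world offset mm from measured, and vertical correction"
    o=ctrl.get_obs();R=Ro.from_rotvec(o["tool_rot"]).as_matrix();yaw=np.degrees(np.arctan2(R[1,0],R[0,0]))
    go(o["tool_pos"]+np.array([x,y,z])/1000,yaw)
E
python3 -c "
from h import *
st();tw(-1.5,0,-4.2)"
```

```text
t 11.60 pos [0.5556 0.0164 0.1097] yaw 135.25 tilt 0.221 F [-4.6723  0.7874 14.059 ] T [0.0856 1.0849 0.0175] open 0.0210 q [-0.1044 -0.0399  1.8632  0.0001  1.3144 -0.8942]
row [ 0.108 -0.107  0.419] [0.029 0.033 0.   ]
```

apply_moves([
  [0.15, -0.15, 0.5, 0.03, 0.03, 0],
  [0.15, -0.15, 0.52, 0.03, 0.03, 0],
  [0.15, -0.15, 0.54, 0.03, 0.03, 1],
  [0.15, -0.15, 0.55, 0.03, 0.03, 2],
])

```text
t: 12.0
tool_pos: [0.5555, 0.0164, 0.1087]
tool_rot: [1.446, 2.784, 0.003]
contact_force: [-6.2, 1.2, 15.6]
opening: 0.0209
```

```bash
python3 -c "
from h import *
st();tw(-2,0,-5)"
```

```text
t 12.00 pos [0.5555 0.0164 0.1087] yaw 125.09 tilt 0.267 F [-6.2173  1.1627 15.6373] T [0.0605 1.2852 0.1621] open 0.0209 q [-0.1045 -0.0395  1.8646  0.0003  1.3119 -0.717 ]
row [ 0.116 -0.165  0.499] [0.042 0.033 0.   ]
```

apply_moves([
  [0.12, -0.16, 0.6, 0.04, 0.03, 0],
  [0.12, -0.16, 0.6, 0.04, 0.03, 0],
])

```text
t: 12.2
tool_pos: [0.5556, 0.0164, 0.1083]
tool_rot: [1.447, 2.784, 0.003]
contact_force: [-8.0, 0.9, 21.3]
opening: 0.0212
```

```bash
python3 -c "
from h import *
st();tw(-2.5,0,-5)"
```

```text
t 12.20 pos [0.5556 0.0164 0.1083] yaw 125.07 tilt 0.247 F [-8.0433  0.9497 21.2588] T [ 0.0721  1.7908 -0.1657] open 0.0212 q [-0.1043 -0.0387  1.8645  0.      1.3114 -0.7164]
row [ 0.145 -0.206  0.499] [0.037 0.032 0.   ]
```

apply_moves([
  [0.15, -0.2, 0.56, 0.04, 0.03, 1],
  [0.15, -0.2, 0.58, 0.04, 0.03, 2],
  [0.15, -0.2, 0.6, 0.04, 0.03, 3],
])

```text
t: 12.5
tool_pos: [0.5555, 0.0165, 0.1078]
tool_rot: [1.801, 2.569, 0.004]
contact_force: [-8.6, 0.1, 21.6]
opening: 0.0208
```

```bash
python3 -c "
from h import *
st();tw(-3,0,-5)"
```

```text
t 12.50 pos [0.5555 0.0165 0.1078] yaw 109.92 tilt 0.287 F [-8.5763  0.0695 21.6306] T [0.117  1.5724 0.2895] open 0.0208 q [-0.1045 -0.039   1.8657  0.0004  1.3099 -0.4523]
row [ 0.103 -0.284  0.498] [0.053 0.021 0.   ]
```

Force holds at 21.6 N while the arbor sinks. I'm carrying on with the twist.

apply_moves([
  [0.1, -0.28, 0.56, 0.05, 0.02, 1],
  [0.1, -0.28, 0.58, 0.05, 0.02, 2],
  [0.1, -0.28, 0.6, 0.05, 0.02, 3],
])

```text
t: 12.8
tool_pos: [0.5554, 0.0165, 0.1076]
tool_rot: [2.123, 2.309, 0.008]
contact_force: [-5.9, 0.4, 20.9]
opening: 0.0212
```

```bash
python3 -c "
from h import *
st();tw(-3.5,0,-5)"
```

```text
t 12.80 pos [0.5554 0.0165 0.1076] yaw 94.79 tilt 0.392 F [-5.8595  0.4178 20.9113] T [0.1418 1.4075 0.2905] open 0.0212 q [-0.1048 -0.0402  1.8674  0.001   1.3077 -0.1886]
row [ 0.029 -0.352  0.498] [0.078 0.003 0.   ]
```

apply_moves([
  [0.03, -0.35, 0.58, 0.08, 0, 1],
  [0.03, -0.35, 0.6, 0.08, 0, 2],
  [0.03, -0.35, 0.61, 0.08, 0, 3],
])

```text
t: 13.1
tool_pos: [0.5554, 0.0165, 0.1073]
tool_rot: [2.409, 2.009, 0.009]
contact_force: [-4.0, 0.2, 20.6]
opening: 0.021
```

```bash
python3 -c "
from h import *
st();tw(-3.5,0,-5)"
```

```text
t 13.10 pos [0.5554 0.0165 0.1073] yaw 79.65 tilt 0.433 F [-4.0483  0.2216 20.6174] T [0.2159 1.0859 0.369 ] open 0.0210 q [-0.1048 -0.0407  1.8682  0.0012  1.3066  0.0756]
row [-0.064 -0.348  0.497] [ 0.085 -0.019 -0.   ]
```

apply_moves([
  [-0.06, -0.35, 0.58, 0.08, -0.02, 1],
  [-0.06, -0.35, 0.6, 0.08, -0.02, 2],
  [-0.06, -0.35, 0.62, 0.08, -0.02, 3],
])

```text
t: 13.4
tool_pos: [0.5554, 0.0166, 0.1072]
tool_rot: [2.653, 1.674, 0.012]
contact_force: [-3.5, 0.9, 21.6]
opening: 0.0209
```

```bash
python3 -c "
from h import *
st();tw(-3.5,0,-5)"
```

```text
t 13.40 pos [0.5554 0.0166 0.1072] yaw 64.51 tilt 0.485 F [-3.5096  0.9444 21.6388] T [0.1777 1.1302 0.3165] open 0.0209 q [-0.1049 -0.041   1.8689  0.0014  1.3054  0.3397]
row [-0.153 -0.32   0.497] [ 0.085 -0.047 -0.   ]
```

apply_moves([
  [-0.15, -0.32, 0.59, 0.08, -0.05, 1],
  [-0.15, -0.32, 0.6, 0.08, -0.05, 2],
  [-0.15, -0.32, 0.61, 0.08, -0.05, 3],
])

```text
t: 13.7
tool_pos: [0.5554, 0.0166, 0.1071]
tool_rot: [2.851, 1.311, 0.012]
contact_force: [-4.1, 0.2, 19.7]
opening: 0.0212
```

```bash
python3 -c "
from h import *
st();tw(-3.5,0,-5)"
```

```text
t 13.70 pos [0.5554 0.0166 0.1071] yaw 49.38 tilt 0.471 F [-4.1104  0.2063 19.6611] T [0.2111 1.0959 0.3461] open 0.0212 q [-0.1047 -0.0407  1.8687  0.0011  1.3054  0.6039]
row [-0.231 -0.269  0.497] [ 0.07  -0.063 -0.   ]
```

apply_moves([
  [-0.23, -0.27, 0.61, 0.07, -0.06, 1],
  [-0.23, -0.27, 0.63, 0.07, -0.06, 2],
  [-0.23, -0.27, 0.65, 0.07, -0.06, 3],
])

```text
t: 14.0
tool_pos: [0.5555, 0.0166, 0.1068]
tool_rot: [3.001, 0.925, 0.013]
contact_force: [-4.6, 0.5, 22.6]
opening: 0.0209
```

```bash
python3 -c "
from h import *
st();tw(-3.5,0,-5)
d=ctrl.get_image('scene');cv2.imwrite('pics/s11.png',cv2.resize(d['color'][190:290,290:390],None,fx=7,fy=7,interpolation=cv2.INTER_CUBIC))"
```

```text
t 14.00 pos [0.5555 0.0166 0.1068] yaw 34.26 tilt 0.474 F [-4.5915  0.4964 22.6097] T [0.1512 1.2156 0.4144] open 0.0209 q [-0.105  -0.0403  1.8688  0.0018  1.305   0.8675]
row [-0.293 -0.199  0.497] [ 0.045 -0.084 -0.   ]
```

View pics/s11.png

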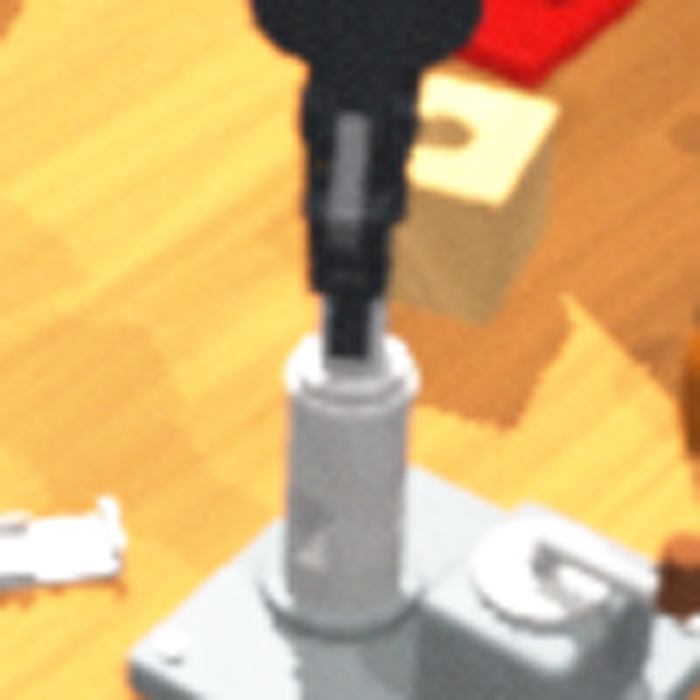

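apply_moves([
  [-0.29, -0.2, 0.62, 0.05, -0.08, 1],
  [-0.29, -0.2, 0.64, 0.05, -0.08, 2],
  [-0.29, -0.2, 0.66, 0.05, -0.08, 3],
  [-0.29, -0.2, 0.66, 0.05, -0.08, 4],
])

```text
t: 14.45
tool_pos: [0.5555, 0.0167, 0.1066]
tool_rot: [-3.118, -0.381, -0.013]
contact_force: [-6.1, 0.2, 21.3]
opening: 0.0213
```

```bash
python3 -c "
from h import *
st();tw(-3.5,0,-5)"
```

```text
t 14.45 pos [0.5555 0.0167 0.1066] yaw 13.93 tilt 0.465 F [-6.1194  0.209  21.3372] T [0.0977 1.2532 0.4317] open 0.0213 q [-0.1053 -0.0398  1.8687  0.0026  1.305   1.2217]
row [-0.344 -0.084  0.497] [ 0.004 -0.093 -0.   ]
```

apply_moves([
  [-0.34, -0.08, 0.62, 0, -0.09, 1],
  [-0.34, -0.08, 0.64, 0, -0.09, 2],
  [-0.34, -0.08, 0.66, 0, -0.09, 3],
  [-0.34, -0.08, 0.67, 0, -0.09, 4],
])

```text
t: 14.85
tool_pos: [0.5556, 0.0166, 0.1064]
tool_rot: [-3.136, 0.169, -0.012]
contact_force: [-4.9, 0.7, 22.7]
opening: 0.021
```

```bash
python3 -c "
from h import *
st();tw(-3.5,0,-5)"
```

```text
t 14.85 pos [0.5556 0.0166 0.1064] yaw -6.18 tilt 0.455 F [-4.9193  0.6751 22.7229] T [0.1839 1.3434 0.5564] open 0.0210 q [-0.1048 -0.0394  1.8686  0.0015  1.3046  1.5735]
row [-0.352  0.038  0.497] [-0.017 -0.089  0.   ]
```

apply_moves([
  [-0.35, 0.04, 0.62, 0, -0.09, 1],
  [-0.35, 0.04, 0.63, 0, -0.09, 2],
  [-0.35, 0.04, 0.64, 0, -0.09, 3],
  [-0.35, 0.04, 0.65, 0, -0.09, 4],
])

```text
t: 15.25
tool_pos: [0.5556, 0.0166, 0.1064]
tool_rot: [-3.055, 0.713, -0.012]
contact_force: [-5.9, 1.1, 22.8]
opening: 0.0212
```

```bash
python3 -c "
from h import *
st();tw(-3.5,0,-5)"
```

```text
t 15.25 pos [0.5556 0.0166 0.1064] yaw -26.28 tilt 0.482 F [-5.8988  1.1295 22.7829] T [0.093  1.4228 0.4311] open 0.0212 q [-0.1057 -0.0396  1.8687  0.0031  1.3046  1.923 ]
row [-0.317  0.158  0.497] [-0.064 -0.072  0.   ]
```

Height has levelled off at constant force, so the arbor should be home. I'll relax the push, then open the gripper.

apply_moves([
  [-0.15, 0.08, 0.3, 0, 0, 0],
  [0, 0, 0, 0, 0, 0],
  [0, 0, -0.1, 0, 0, 0],
  [0, 0, -0.1, 0, 0, 0],
  [0, 0, -0.1, 0, 0, 0],
])

```text
t: 15.75
tool_pos: [0.5555, 0.0167, 0.1076]
tool_rot: [-3.055, 0.714, -0.011]
contact_force: [-3.7, 0.6, 5.6]
opening: 0.0215
```

```bash
python3 -c "
from h import *
st();tw(0,0,0)"
```

```text
t 15.75 pos [0.5555 0.0167 0.1076] yaw -26.30 tilt 0.459 F [-3.6936  0.5603  5.5755] T [ 0.0324  0.8924 -0.3524] open 0.0215 q [-0.1057 -0.0408  1.8678  0.0034  1.3073  1.9233]
row [0. 0. 0.] [-0.065 -0.065  0.   ]
```

apply_moves([
  [0, 0, 0, 0, 0, 0],
  [0, 0, 0, 0, 0, 0],
  [0, 0, 0, 0, 0, 0],
  [0, 0, 0, 0, 0, 0],
  [0, 0, 0, 0, 0, 0],
], grip=0.3, squeeze=60)

```text
t: 16.25
tool_pos: [0.5555, 0.0167, 0.1074]
tool_rot: [-3.055, 0.714, -0.011]
contact_force: [-0.9, -0.1, 0.5]
opening: 0.0594
```

apply_moves([
  [0, 0, -1, 0, 0, 0],
  [0, 0, -3, 0, 0, 0],
  [0, 0, -6, 0, 0, 0],
  [0, 0, -9, 0, 0, 0],
  [0, 0, -12, 0, 0, 0],
  [0, 0, -12, 0, 0, 0],
])

```text
t: 16.85
tool_pos: [0.5576, 0.0161, 0.2343]
tool_rot: [-3.054, 0.713, -0.028]
contact_force: [0.6, 0.4, 0.5]
opening: 0.0599
```

```bash
python3 -c "
from h import *
st()
d=ctrl.get_image('scene');cv2.imwrite('pics/s12f.png',d['color']);cv2.imwrite('pics/s12.png',cv2.resize(d['color'][190:290,290:390],None,fx=7,fy=7,interpolation=cv2.INTER_CUBIC))
go((.454,-.324,.2),76)"
```

```text
t 16.85 pos [0.5576 0.0161 0.2343] yaw -26.29 tilt 1.065 F [0.5718 0.4155 0.5157] T [0.0697 0.0292 0.024 ] open 0.0599 q [-0.1064 -0.1392  1.7446  0.0034  1.518   1.9231]
row [ 5.857 35.061  2.923] [  0.057  -0.181 -20.458]
```

View pics/s12.png

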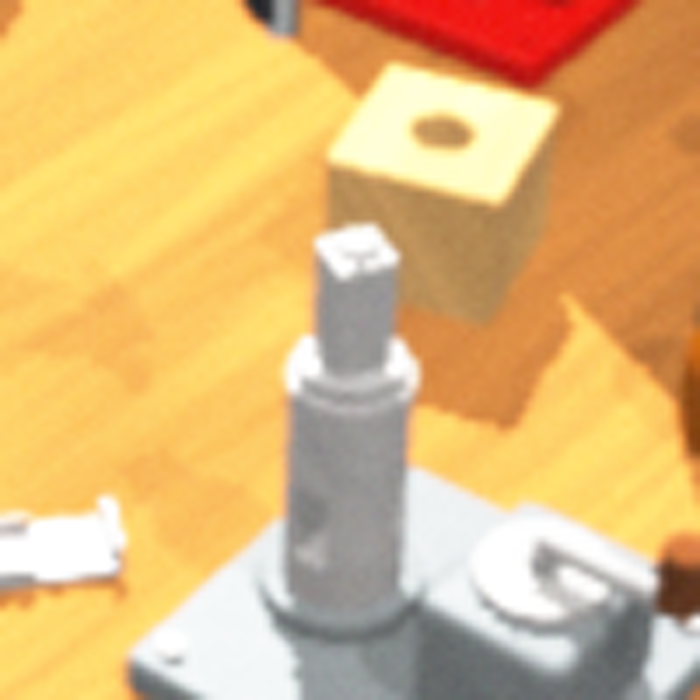

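```bash
python3 -c "
from h import *
u=lambda x,y:((x+.5)/7-.5+290,(y+.5)/7-.5+190)
for z in(.127,.173,.1755): print(z,(proj('scene',(.5553,.0172,z))-[290,190])*7)
print('slot',u(311,530))
d=ctrl.get_image('top');cv2.imwrite('pics/t12f.png',d['color']);cv2.imwrite('pics/t12.png',cv2.resize(d['color'][225:305,380:500],None,fx=6,fy=6,interpolation=cv2.INTER_CUBIC))
"
```

```text
0.127 [348.5349 355.8461]
0.173 [353.8772 248.3702]
0.1755 [354.176  242.3592]
slot (334.0, 265.2857142857143)
```

View pics/t12.png

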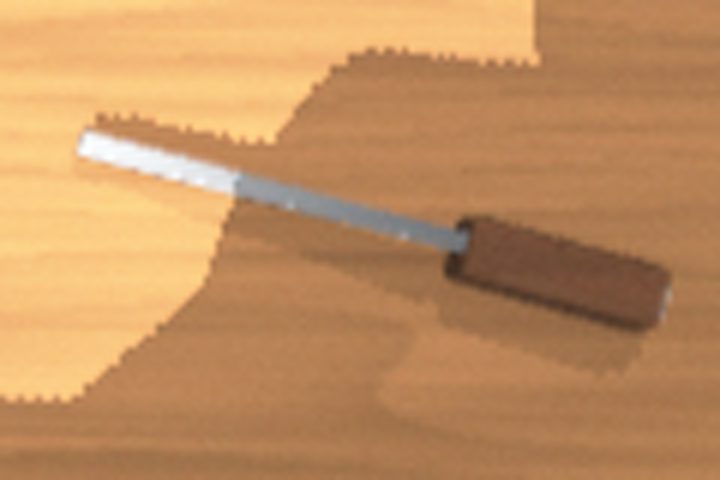

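```bash
python3 -c "
from h import *
go((.4499,-.3352,.12),76.2)"
```

```text
row [ 6.046 36.253 10.695] [  0.03   -0.135 -20.498]
```

apply_moves([
  [0.7, 4, 0, 0, -0.1, -1.7],
  [1.4, 8, 0, 0, -0.1, -3.4],
  [2, 12, 0, 0, -0.1, -5],
  [2.7, 16, 1, 0, -0.1, -6.7],
  [3.4, 20, 2, 0, -0.1, -8.4],
  [4, 24, 3, 0, -0.1, -10],
  [4.7, 28, 4, 0, -0.1, -11.7],
  [5.4, 32, 5, 0, -0.1, -13.4],
  [6.05, 36.2, 6, 0, -0.1, -15],
  [6.05, 36.2, 7, 0, -0.1, -16.7],
  [6.05, 36.2, 8, 0, -0.1, -18.4],
  [6.05, 36.2, 9, 0, -0.1, -20],
  [6.05, 36.2, 10, 0, -0.1, -20.5],
  [6.05, 36.2, 10, 0, -0.1, -20.5],
], grip=0.3)

```text
t: 18.35
tool_pos: [0.4482, -0.3331, 0.1232]
tool_rot: [-2.47, -1.936, -0.002]
contact_force: [0.8, 0.0, 0.1]
opening: 0.0597
```

```bash
python3 -c "
from h import *
st()
d=ctrl.get_image('scene');cv2.imwrite('pics/s13.png',cv2.resize(d['color'][230:370,130:290],None,fx=5,fy=5,interpolation=cv2.INTER_CUBIC))
d=ctrl.get_image('top');cv2.imwrite('pics/t13.png',cv2.resize(d['color'][200:320,380:520],None,fx=5,fy=5,interpolation=cv2.INTER_CUBIC))
go((.4499,-.3352,.03),76.2)"
```

```text
t 18.35 pos [ 0.4482 -0.3331  0.1232] yaw 76.19 tilt 0.219 F [0.8174 0.0027 0.0755] T [-0.0078 -0.0041 -0.0073] open 0.0597 q [-0.7732 -0.0418  1.8414  0.0017  1.3454 -0.5325]
row [-0.106  0.06   9.564] [ 0.015 -0.013 -0.01 ]
```

View pics/s13.png

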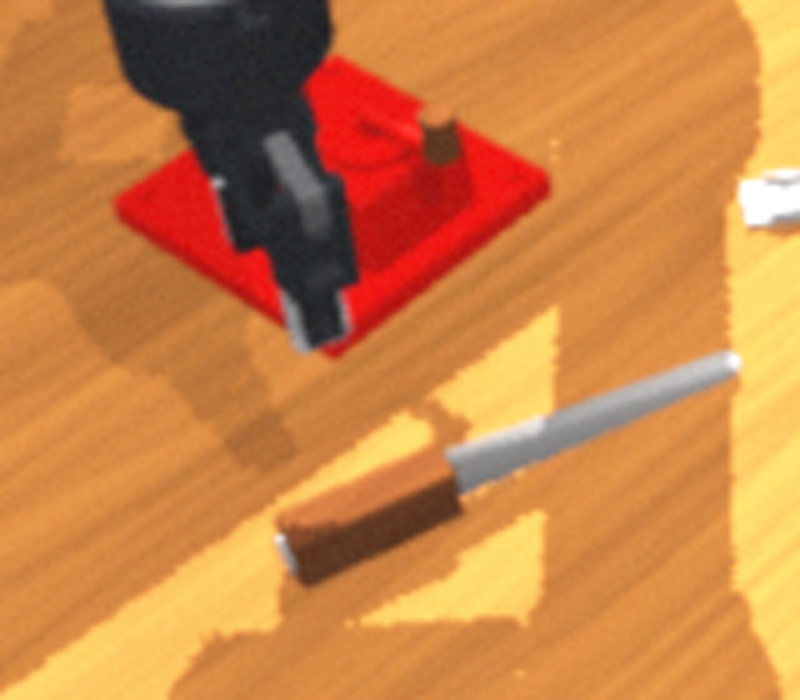

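View pics/t13.png

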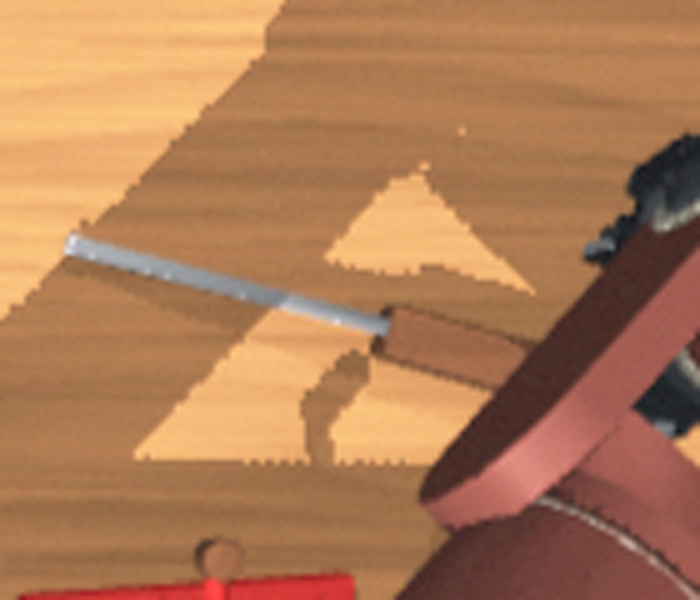

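```bash
python3 -c "
from h import *
for z in (.123,.150,.159): print(z,(proj('scene',(.4482,-.3331,z))-[130,230])*5)
# targets on board
dr=np.array([np.cos(np.radians(76.1)),np.sin(np.radians(76.1)),0])
for h in ((.4528,-.3236),(.4538,-.3262),(.4517,-.3210)):
  h=np.array([*h,.015])
  print(h,[(proj('scene',h+a)-[130,230])*5 for a in (dr*.040+[0,0,.015],dr*-.036+[0,0,.015],dr*.185+[0,0,-.015])],[(proj('top',h+a)-[380,200])*5 for a in (dr*.040+[0,0,.015],dr*-.036+[0,0,.015],dr*.185+[0,0,-.004])])
"
```

```text
0.123 [301.6802 351.3861]
0.15 [290.2695 304.7051]
0.159 [286.3703 288.7535]
[ 0.4528 -0.3236  0.015 ] [array([447.4829, 452.6557]), array([283.0762, 529.749 ]), array([733.8926, 363.4421])] [array([380.7208, 324.6663]), array([547.8041, 368.8138]), array([ 58.548 , 245.2306])]
[ 0.4538 -0.3262  0.015 ] [array([444.244 , 457.1835]), array([279.3616, 534.6109]), array([731.4628, 367.4368])] [array([386.5495, 322.5264]), array([553.6309, 366.6651]), array([ 64.2912, 243.1392])]
[ 0.4517 -0.321   0.015 ] [array([450.5651, 448.0318]), array([286.6348, 524.7847]), array([736.1681, 359.361 ])] [array([374.8939, 327.0314]), array([541.9806, 371.1885]), array([ 52.8034, 247.5418])]
```

```bash
python3 -c "
from h import *
j=np.array([.971,-.239,0])
for z in (.131,.140,.158): print(z,[(proj('scene',np.array([.4482,-.3331,z])+s*j)-[130,230])*5 for s in (.03,.04,-.03)])
"
```

```text
0.131 [array([327.4312, 383.2123]), array([337.4047, 398.8053]), array([270.4442, 294.1161])]
0.14 [array([323.7361, 367.6297]), array([333.7466, 383.21  ]), array([266.5547, 278.6327])]
0.158 [array([316.2036, 335.8641]), array([326.2886, 351.4143]), array([258.6321, 247.0944])]
```

apply_moves([
  [-0.2, 0.06, 3, 0, 0, 0],
  [-0.2, 0.06, 6, 0, 0, 0],
  [-0.25, 0.06, 9, 0, 0, 0],
  [-0.25, 0.06, 11, 0, 0, 0],
  [-0.25, 0.06, 12, 0, 0, 0],
  [-0.25, 0.06, 12, 0, 0, 0],
])

```text
t: 19.05
tool_pos: [0.4489, -0.3358, 0.0044]
tool_rot: [-2.472, -1.935, -0.002]
contact_force: [0.3, -0.1, 0.1]
opening: 0.0595
```

```bash
python3 -c "
from h import *
st()
d=ctrl.get_image('scene');cv2.imwrite('pics/s14.png',cv2.resize(d['color'][250:370,150:290],None,fx=5,fy=5,interpolation=cv2.INTER_CUBIC))
go((.4503,-.3367,-.018),76.2)"
```

```text
t 19.05 pos [ 0.4489 -0.3358  0.0044] yaw 76.12 tilt 0.156 F [ 0.2741 -0.1472  0.1039] T [ 0.001   0.042  -0.0278] open 0.0595 q [-0.776   0.109   1.9053  0.0019  1.1294 -0.5346]
row [0.001 0.057 2.384] [ 0.014 -0.014 -0.013]
```

View pics/s14.png

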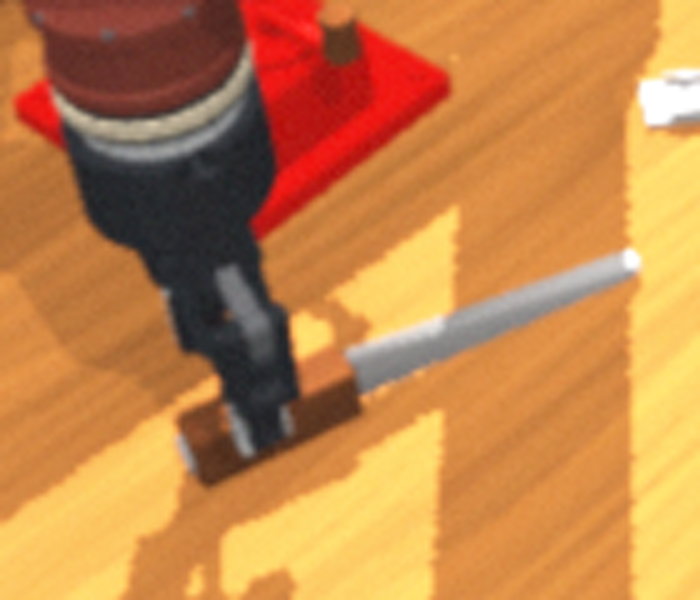

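apply_moves([
  [0, 0, 0.5, 0, 0, 0],
  [0, 0, 1, 0, 0, 0],
  [0, 0, 1.5, 0, 0, 0],
  [0, 0, 1.5, 0, 0, 0],
])

```text
t: 19.5
tool_pos: [0.4494, -0.3362, -0.0097]
tool_rot: [-2.473, -1.937, -0.002]
contact_force: [-0.4, 0.6, 0.0]
opening: 0.0602
```

apply_moves([
  [0, 0, 0.3, 0, 0, 0],
  [0, 0, 0.6, 0, 0, 0],
  [0, 0, 0.6, 0, 0, 0],
])

```text
t: 19.8
tool_pos: [0.449, -0.3359, -0.0164]
tool_rot: [-2.472, -1.936, -0.002]
contact_force: [-0.7, -0.5, -0.3]
opening: 0.06
```

apply_moves([
  [0, 0, 0, 0, 0, 0],
  [0, 0, 0, 0, 0, 0],
  [0, 0, 0, 0, 0, 0],
  [0, 0, 0, 0, 0, 0],
  [0, 0, 0, 0, 0, 0],
], grip=1, squeeze=80)

```text
t: 20.3
tool_pos: [0.4494, -0.3362, -0.0159]
tool_rot: [-2.473, -1.936, -0.003]
contact_force: [0.1, -0.1, 0.9]
opening: 0.0217
```

```bash
python3 -c "
from h import *
st()
d=ctrl.get_image('scene');cv2.imwrite('pics/s15.png',cv2.resize(d['color'][250:370,150:290],None,fx=5,fy=5,interpolation=cv2.INTER_CUBIC))"
```

```text
t 20.30 pos [ 0.4494 -0.3362 -0.0159] yaw 76.13 tilt 0.107 F [ 0.0964 -0.0791  0.864 ] T [ 0.012  -0.0263 -0.0107] open 0.0217 q [-0.7759  0.1409  1.9105  0.0019  1.091  -0.5348]
```

View pics/s15.png

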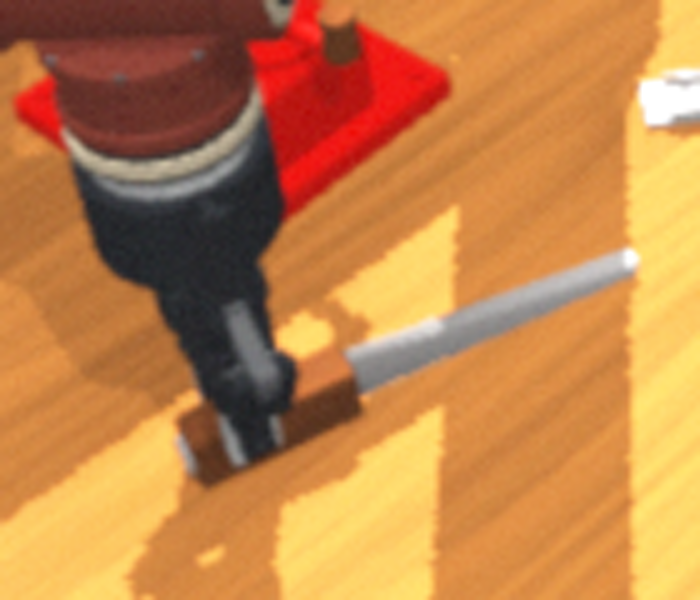

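apply_moves([
  [0, 0, -1, 0, 0, 0],
  [0, 0, -3, 0, 0, 0],
  [0, 0, -6, 0, 0, 0],
  [0, 0, -8, 0, 0, 0],
  [0, 0, -8, 0, 0, 0],
])

```text
t: 20.85
tool_pos: [0.4511, -0.3381, 0.0678]
tool_rot: [2.469, 1.934, 0.004]
contact_force: [1.3, -0.1, -2.0]
opening: 0.0219
```

```bash
python3 -c "
from h import *
st();go((.5737,-.2376,.065),94.1)"
```

```text
t 20.85 pos [ 0.4511 -0.3381  0.0678] yaw 76.14 tilt 0.353 F [ 1.2921 -0.0635 -1.973 ] T [-0.2193 -0.0226  0.008 ] open 0.0219 q [-0.7761  0.0244  1.8745  0.0017  1.2367 -0.5347]
row [12.699  9.494  0.318] [ 0.064  0.029 -3.593]
```

apply_moves([
  [2.5, 1.9, 0, 0.06, 0.03, -0.7],
  [5, 3.8, 0.1, 0.06, 0.03, -1.4],
  [7.5, 5.7, 0.1, 0.06, 0.03, -2.1],
  [10, 7.6, 0.2, 0.06, 0.03, -2.9],
  [12.7, 9.5, 0.3, 0.06, 0.03, -3.6],
  [12.7, 9.5, 0.3, 0.06, 0.03, -3.6],
  [12.7, 9.5, 0.3, 0.06, 0.03, -3.6],
])

```text
t: 21.55
tool_pos: [0.5728, -0.2366, 0.0632]
tool_rot: [-2.137, -2.299, 0.002]
contact_force: [0.4, -0.1, -1.6]
opening: 0.0222
```

```bash
python3 -c "
from h import *
st()
d=ctrl.get_image('scene');cv2.imwrite('pics/s16f.png',d['color']);cv2.imwrite('pics/s16.png',cv2.resize(d['color'][210:330,250:390],None,fx=5,fy=5,interpolation=cv2.INTER_CUBIC))
d=ctrl.get_image('top');cv2.imwrite('pics/t16f.png',d['color']);cv2.imwrite('pics/t16.png',cv2.resize(d['color'][160:280,290:430],None,fx=5,fy=5,interpolation=cv2.INTER_CUBIC))"
```

```text
t 21.55 pos [ 0.5728 -0.2366  0.0632] yaw 94.20 tilt 0.172 F [ 0.4385 -0.0551 -1.6282] T [-0.0937  0.0148  0.0261] open 0.0222 q [-0.5115  0.163   1.7342 -0.0004  1.2473 -0.5846]
```

View pics/s16.png

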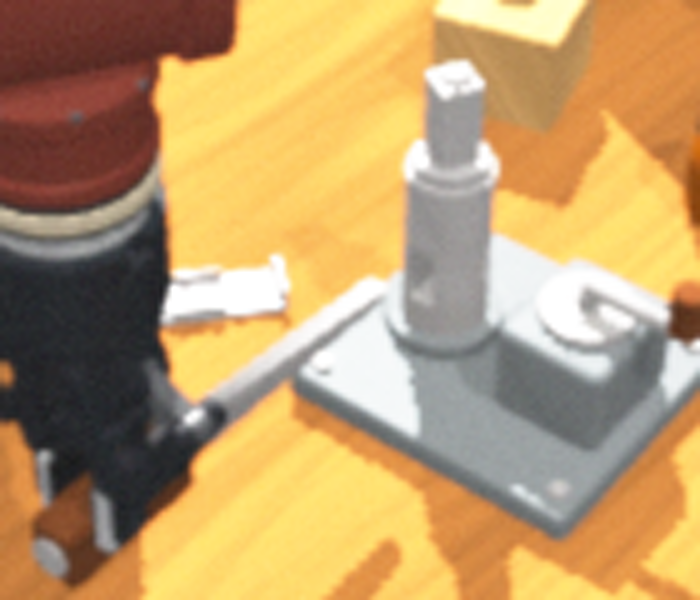

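View pics/t16.png

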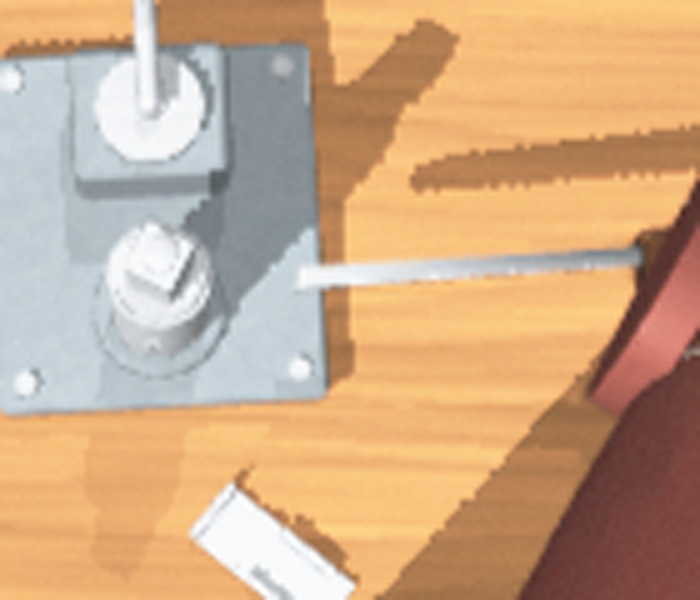

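```bash
python3 -c "
from h import *
T=lambda x,y:((x+.5)/5-.5+290,(y+.5)/5-.5+160);S=lambda x,y:((x+.5)/5-.5+250,(y+.5)/5-.5+210)
a=onz('top',T(300,277),.090);b=onz('top',T(640,257),.108);print(a,b,np.degrees(np.arctan2(*(a-b)[1::-1])),np.linalg.norm(a-b))
print('tri',tri(T(300,277),S(381,283)))
print('scene tip bottom?',onz('scene',S(383,292),.084))
# slot right mouth scene, predicted floor/roof at -y mouth
d=np.array([-.0715,.9974,0]);n=np.array([.9974,.0715,0])
ax=np.array([.5555,.0167,0])
for z in (.048,.080):
  for s in (-.0065,.0065): print((proj('scene',ax-d*.021+n*s+[0,0,z])-[250,210])*5)
print('tool',ctrl.get_obs()['tool_pos'], 'perp offset tip', np.dot(a-ax,n),'along',np.dot(a-ax,d))
"
```

```text
[ 0.5606 -0.0438  0.09  ] [ 0.5688 -0.1859  0.108 ] 93.27008833135598 0.14348089131079086
tri (array([ 0.5618, -0.0427,  0.0896]), np.float64(0.0030882461109499786))
scene tip bottom? [ 0.5637 -0.041   0.084 ]
[407.2308 294.6264]
[428.5355 305.6587]
[409.0056 246.11  ]
[430.7127 257.0785]
tool [ 0.5725 -0.2377  0.0639] perp offset tip 0.0008065079481418553 along -0.06069632947701763
```

```bash
python3 -c "
from h import *
d=np.array([-.0715,.9974,0]);n=np.array([.9974,.0715,0])
ax=np.array([.5555,.0167,0])
go(ax-d*.255-n*.0005+[0,0,.036],94.6)
"
```

```text
row [-0.008  0.08   2.788] [-0.02  -0.01  -0.102]
```

apply_moves([
  [0, 0.08, 0.9, 0, 0, -0.1],
  [0, 0.08, 1.8, 0, 0, -0.1],
  [0, 0.08, 2.7, 0, 0, -0.1],
  [0, 0.08, 2.8, 0, 0, -0.1],
  [0, 0.08, 2.8, 0, 0, -0.1],
])

```text
t: 22.15
tool_pos: [0.5726, -0.2375, 0.035]
tool_rot: [-2.129, -2.306, 0.002]
contact_force: [1.1, -0.5, -2.2]
opening: 0.0221
```

```bash
python3 -c "
from h import *
st()
d=ctrl.get_image('scene');cv2.imwrite('pics/s17f.png',d['color']);cv2.imwrite('pics/s17.png',cv2.resize(d['color'][240:300,300:370],None,fx=10,fy=10,interpolation=cv2.INTER_CUBIC))
d=ctrl.get_image('top');cv2.imwrite('pics/t17.png',cv2.resize(d['color'][180:240,300:430],None,fx=6,fy=6,interpolation=cv2.INTER_CUBIC))"
```

```text
t 22.15 pos [ 0.5726 -0.2375  0.035 ] yaw 94.57 tilt 0.201 F [ 1.1113 -0.5268 -2.169 ] T [-0.109   0.038   0.0435] open 0.0221 q [-0.513   0.1976  1.7471 -0.0003  1.2004 -0.5927]
```

View pics/s17.png

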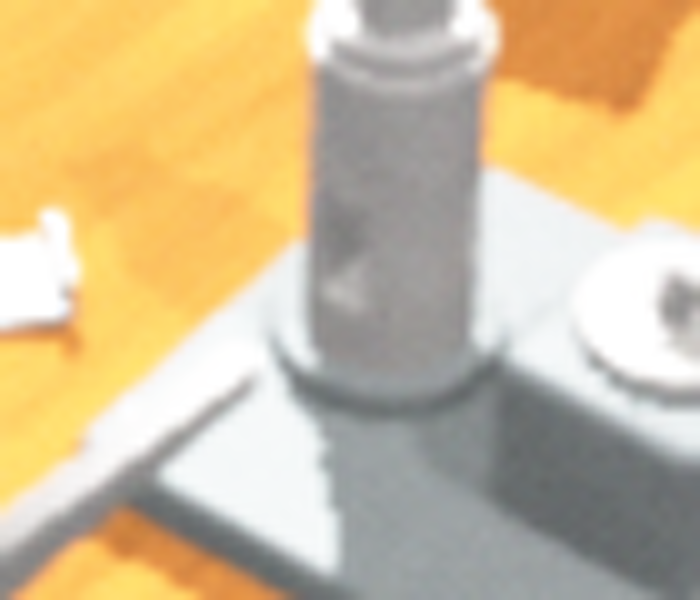

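View pics/t17.png

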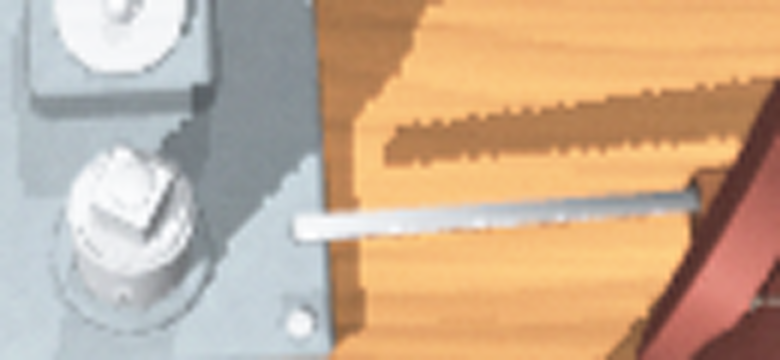

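```bash
python3 -c "
from h import *
T=lambda x,y:((x+.5)/6-.5+300,(y+.5)/6-.5+180)
d=np.array([-.0715,.9974,0]);n=np.array([.9974,.0715,0]);ax=np.array([.5555,.0167,0])
a=onz('top',T(296,228),.062);b=onz('top',T(695,200),.080)
print(a,b,np.degrees(np.arctan2(*(a-b)[1::-1])),[(np.dot(p-ax,n),np.dot(p-ax,d)) for p in (a,b)])
S=lambda x,y:((x+.5)/10-.5+300,(y+.5)/10-.5+240)
for p in ((262,345),(255,385),(240,340)): q=onz('scene',S(*p),.062);print(q,np.dot(q-ax,n),np.dot(q-ax,d))
"
```

```text
[ 0.5595 -0.0437  0.062 ] [ 0.5694 -0.1861  0.08  ] 93.96680961194922 [(np.float64(-0.00032149690448177973), np.float64(-0.060571167258921595)), (np.float64(-0.0006540104854267222), np.float64(-0.20327594398343138))]
[ 0.5616 -0.0395  0.062 ] 0.0020541022162911993 -0.05646272015713317
[ 0.5694 -0.051   0.062 ] 0.008985116629001907 -0.06851904254260667
[ 0.5565 -0.0417  0.062 ] -0.0031545121330212853 -0.05830981891378396
```

apply_moves([
  [1, 0.01, 0, 0, 0, 0],
  [2, 0.02, 0, 0, 0, 0],
  [3, 0.02, 0, 0, 0, 0],
  [3.5, 0.03, 0, 0, 0, 0],
  [4, 0.03, 0, 0, 0, 0],
  [4.5, 0.03, 0, 0, 0, 0],
  [4.5, 0.03, 0, 0, 0, 0],
])

```text
t: 22.95
tool_pos: [0.5701, -0.1922, 0.0361]
tool_rot: [-2.129, -2.308, 0.001]
contact_force: [1.0, -0.1, -2.6]
opening: 0.0219
```

```bash
cat >>h.py <<'E'
D=np.array([-.0715,.9974,0]);N=np.array([.9974,.0715,0]);AX=np.array([.5555,.0167,0])
def rel():
    o=ctrl.get_obs();p=o["tool_pos"]-AX;F=o["contact_force"]
    print("along %.1f (tip %.1f) perp %.1f z %.1f mm; F along %.1f perp %.1f z %.1f"%(p@D*1e3,p@D*1e3+194.5,p@N*1e3,p[2]*1e3,F@D,F@N,F[2]))
E
python3 -c "
from h import *
st();rel()
d=ctrl.get_image('scene');cv2.imwrite('pics/s18.png',cv2.resize(d['color'][220:310,270:380],None,fx=7,fy=7,interpolation=cv2.INTER_CUBIC))"
```

```text
t 22.95 pos [ 0.5701 -0.1922  0.0361] yaw 94.62 tilt 0.091 F [ 0.9779 -0.1477 -2.5691] T [-0.0815  0.002  -0.021 ] open 0.0219 q [-0.4488  0.1551  1.7933 -0.0001  1.1948 -0.5295]
along -209.4 (tip -14.9) perp -0.4 z 36.1 mm; F along -0.2 perp 1.0 z -2.6
```

View pics/s18.png

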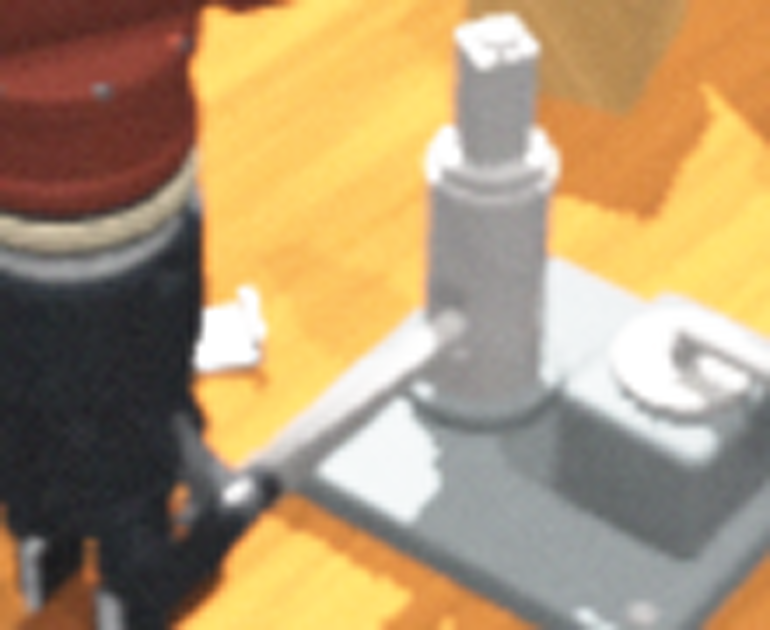

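apply_moves([
  [0.5, 0, 0.1, 0, 0, 0],
  [1, 0.01, 0.2, 0, 0, 0],
  [1.5, 0.01, 0.3, 0, 0, 0],
  [1.5, 0.01, 0.3, 0, 0, 0],
])

```text
t: 23.4
tool_pos: [0.5687, -0.1769, 0.0327]
tool_rot: [-2.128, -2.308, 0.001]
contact_force: [-0.1, -0.4, -2.0]
opening: 0.0219
```

```bash
python3 -c "
from h import *
st();rel()"
```

```text
t 23.40 pos [ 0.5687 -0.1769  0.0327] yaw 94.64 tilt 0.132 F [-0.1139 -0.3792 -2.0153] T [-0.1058 -0.0254 -0.0179] open 0.0219 q [-0.4264  0.1467  1.8091 -0.0001  1.188  -0.5074]
along -194.0 (tip 0.5) perp -0.7 z 32.7 mm; F along -0.4 perp -0.1 z -2.0
```

apply_moves([
  [0.7, -0.02, 0.05, 0, 0, 0],
  [1.4, -0.02, 0.1, 0, 0, 0],
  [1.5, -0.02, 0.15, 0, 0, 0],
])

```text
t: 23.7
tool_pos: [0.5672, -0.161, 0.0313]
tool_rot: [-2.127, -2.309, 0.001]
contact_force: [0.2, 0.2, -1.1]
opening: 0.0218
```

```bash
python3 -c "
from h import *
st();rel()"
```

```text
t 23.70 pos [ 0.5672 -0.161   0.0313] yaw 94.68 tilt 0.144 F [ 0.1965  0.2041 -1.0866] T [0.1212 0.0558 0.0062] open 0.0218 q [-0.4029  0.1356  1.8241  0.0004  1.1843 -0.4848]
along -178.0 (tip 16.5) perp -1.0 z 31.3 mm; F along 0.2 perp 0.2 z -1.1
```

apply_moves([
  [0.8, 0.04, 0.05, 0, 0, 0],
  [1.6, 0.06, 0.05, 0, 0, 0],
  [2.4, 0.06, 0.05, 0, 0, 0],
  [3, 0.07, 0.05, 0, 0, 0],
  [3, 0.07, 0.05, 0, 0, 0],
])

```text
t: 24.2
tool_pos: [0.5655, -0.1299, 0.031]
tool_rot: [-2.126, -2.309, 0.0]
contact_force: [-0.2, 0.4, -0.6]
opening: 0.0219
```

```bash
python3 -c "
from h import *
st();rel()
d=ctrl.get_image('scene');cv2.imwrite('pics/s19.png',cv2.resize(d['color'][190:310,270:400],None,fx=6,fy=6,interpolation=cv2.INTER_CUBIC))"
```

```text
t 24.20 pos [ 0.5655 -0.1299  0.031 ] yaw 94.74 tilt 0.156 F [-0.1678  0.4277 -0.6309] T [ 0.2608  0.0589 -0.0076] open 0.0219 q [-0.3546  0.1153  1.8472  0.0011  1.1816 -0.4378]
along -147.0 (tip 47.5) perp -0.5 z 31.0 mm; F along 0.4 perp -0.1 z -0.6
```

View pics/s19.png

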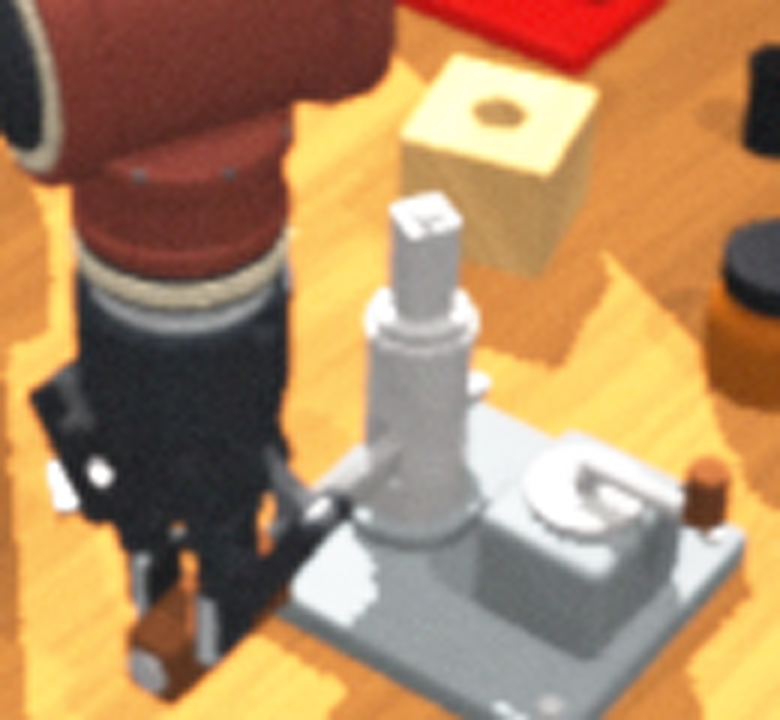

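apply_moves([
  [0.5, 0.02, 0.03, 0, 0, 0],
  [1, 0.03, 0.03, 0, 0, 0],
  [1.5, 0.03, 0.03, 0, 0, 0],
  [1.5, 0.03, 0.03, 0, 0, 0],
])

```text
t: 24.65
tool_pos: [0.5651, -0.1157, 0.0313]
tool_rot: [-2.127, -2.311, 0.001]
contact_force: [0.1, -2.4, 1.3]
opening: 0.0218
```

```bash
python3 -c "
from h import *
st();rel()"
```

```text
t 24.65 pos [ 0.5651 -0.1157  0.0313] yaw 94.75 tilt 0.043 F [ 0.0547 -2.4178  1.2575] T [-0.208  -0.0935 -0.0427] open 0.0218 q [-0.3309  0.1062  1.8565 -0.      1.1797 -0.4138]
along -132.8 (tip 61.7) perp 0.1 z 31.3 mm; F along -2.4 perp -0.1 z 1.3
```

Contact is starting at about 60 mm, as expected. I'm pushing on.

apply_moves([
  [0.3, 0, 0, 0, 0, 0],
  [0.5, 0, 0, 0, 0, 0],
  [0.5, 0, 0, 0, 0, 0],
])

```text
t: 24.95
tool_pos: [0.5653, -0.1128, 0.0318]
tool_rot: [2.125, 2.309, -0.004]
contact_force: [0.9, -7.1, 0.1]
opening: 0.0221
```

```bash
python3 -c "
from h import *
st();rel()"
```

```text
t 24.95 pos [ 0.5653 -0.1128  0.0318] yaw 94.75 tilt 0.238 F [ 0.9035 -7.1339  0.1443] T [-1.1297 -0.068   0.0322] open 0.0221 q [-0.3241  0.1029  1.859  -0.004   1.1777 -0.4056]
along -129.9 (tip 64.6) perp 0.5 z 31.8 mm; F along -7.2 perp 0.4 z 0.1
```

apply_moves([
  [0.5, -0.03, 0.05, 0, 0, 0],
  [0.9, -0.03, 0.05, 0, 0, 0],
  [0.9, -0.03, 0.05, 0, 0, 0],
])

```text
t: 25.25
tool_pos: [0.5654, -0.1088, 0.0325]
tool_rot: [2.119, 2.303, -0.012]
contact_force: [0.2, -15.4, -0.1]
opening: 0.0222
```

```bash
python3 -c "
from h import *
st();rel()"
```

```text
t 25.25 pos [ 0.5654 -0.1088  0.0325] yaw 94.77 tilt 0.817 F [  0.2049 -15.4192  -0.1485] T [-2.1832 -0.146   0.0809] open 0.0222 q [-0.3129  0.0973  1.8638 -0.013   1.1727 -0.3912]
along -125.9 (tip 68.6) perp 0.9 z 32.5 mm; F along -15.4 perp -0.9 z -0.1
```

```bash
python3 -c "
from h import *
d=ctrl.get_image('scene');cv2.imwrite('pics/s20.png',cv2.resize(d['color'][190:310,270:400],None,fx=6,fy=6,interpolation=cv2.INTER_CUBIC));st();rel();tw(0,0,0)"
```

```text
t 25.30 pos [ 0.5653 -0.1085  0.0324] yaw 94.74 tilt 0.751 F [  1.3414 -14.2868  -0.3137] T [-2.0158 -0.1661 -0.0209] open 0.0220 q [-0.3129  0.0974  1.864  -0.0119  1.173  -0.3912]
along -125.5 (tip 69.0) perp 0.8 z 32.4 mm; F along -14.3 perp 0.3 z -0.3
row [0. 0. 0.] [0.028 0.148 0.   ]
```

View pics/s20.png

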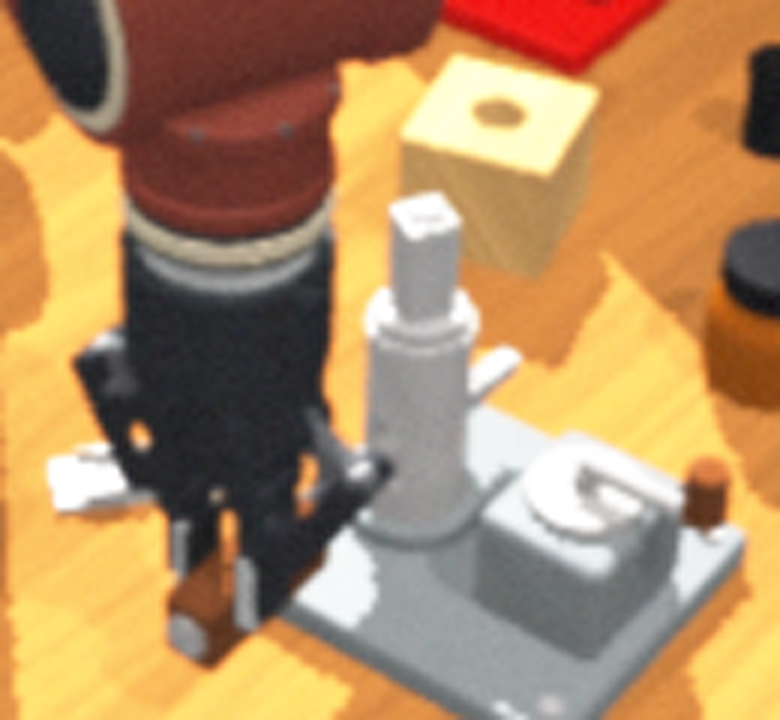

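apply_moves([
  [0.9, -0.06, 0.08, 0.03, 0.25, 0],
  [1.3, -0.06, 0.1, 0.03, 0.3, 0],
  [1.3, -0.06, 0.1, 0.03, 0.3, 0],
])

```text
t: 25.6
tool_pos: [0.5649, -0.1019, 0.0322]
tool_rot: [2.127, 2.311, 0.004]
contact_force: [1.4, -17.5, -2.3]
opening: 0.0217
```

```bash
python3 -c "
from h import *
st();rel();tw(0,0,0)"
```

```text
t 25.60 pos [ 0.5649 -0.1019  0.0322] yaw 94.74 tilt 0.141 F [  1.4005 -17.5046  -2.2884] T [-2.9585 -0.303  -0.0239] open 0.0217 q [-0.309   0.0968  1.865   0.002   1.1781 -0.3925]
along -118.9 (tip 75.6) perp 0.9 z 32.2 mm; F along -17.6 perp 0.1 z -2.3
row [0. 0. 0.] [ 0.026 -0.012 -0.   ]
```

apply_moves([
  [0.9, -0.06, 0.05, 0.03, 0.1, 0],
  [1.4, -0.06, 0.08, 0.03, 0.1, 0],
  [1.4, -0.06, 0.08, 0.03, 0.1, 0],
])

```text
t: 25.9
tool_pos: [0.5642, -0.0929, 0.0321]
tool_rot: [2.128, 2.31, 0.002]
contact_force: [1.7, -12.1, -1.9]
opening: 0.0219
```

```bash
python3 -c "
from h import *
st();rel();tw(0,0,0)
d=ctrl.get_image('scene');cv2.imwrite('pics/s21.png',cv2.resize(d['color'][190:310,270:400],None,fx=6,fy=6,interpolation=cv2.INTER_CUBIC))"
```

```text
t 25.90 pos [ 0.5642 -0.0929  0.0321] yaw 94.71 tilt 0.096 F [  1.6754 -12.1291  -1.9146] T [-2.0129 -0.317  -0.0917] open 0.0219 q [-0.2938  0.0921  1.8702  0.001   1.1779 -0.3765]
along -109.9 (tip 84.6) perp 0.8 z 32.1 mm; F along -12.2 perp 0.8 z -1.9
row [0. 0. 0.] [ 0.019 -0.004 -0.   ]
```

View pics/s21.png

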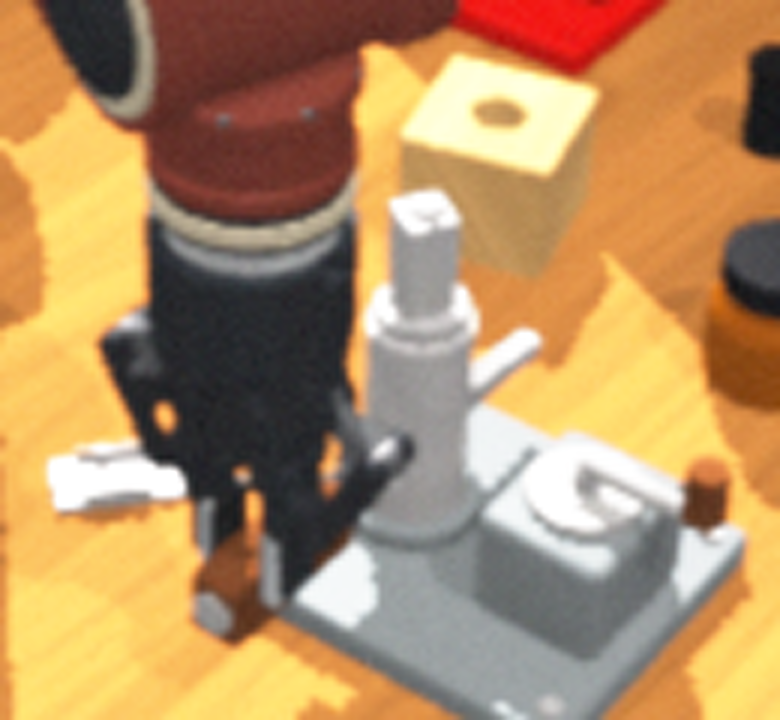

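apply_moves([
  [0.8, -0.05, 0.05, 0.02, 0.05, 0],
  [1.3, -0.06, 0.06, 0.02, 0.05, 0],
  [1.6, -0.06, 0.06, 0.02, 0.05, 0],
])

```text
t: 26.25
tool_pos: [0.5624, -0.0774, 0.0315]
tool_rot: [-2.127, -2.308, -0.005]
contact_force: [0.7, -4.0, 0.3]
opening: 0.022
```

```bash
python3 -c "
from h import *
st();rel();tw(0,0,0)"
```

```text
t 26.25 pos [ 0.5624 -0.0774  0.0315] yaw 94.66 tilt 0.248 F [ 0.6666 -4.0371  0.2744] T [-0.6771 -0.1076  0.0136] open 0.0220 q [-0.2702  0.0852  1.8786  0.0045  1.179  -0.3532]
along -94.4 (tip 100.1) perp 0.1 z 31.5 mm; F along -4.1 perp 0.4 z 0.3
row [0. 0. 0.] [ 0.003 -0.049 -0.   ]
```

apply_moves([
  [0.5, -0.01, 0.02, 0, 0, 0],
  [1, -0.01, 0.02, 0, 0, 0],
  [1.3, -0.01, 0.02, 0, 0, 0],
  [1.3, -0.01, 0.02, 0, 0, 0],
])

```text
t: 26.65
tool_pos: [0.5612, -0.0634, 0.0314]
tool_rot: [-2.126, -2.308, -0.006]
contact_force: [-0.5, -0.5, 0.5]
opening: 0.0219
```

```bash
python3 -c "
from h import *
st();rel();tw(0,0,0)
d=ctrl.get_image('scene');cv2.imwrite('pics/s22.png',cv2.resize(d['color'][190:310,270:400],None,fx=6,fy=6,interpolation=cv2.INTER_CUBIC))
d=ctrl.get_image('top');cv2.imwrite('pics/t22.png',cv2.resize(d['color'][150:270,250:390],None,fx=5,fy=5,interpolation=cv2.INTER_CUBIC))"
```

```text
t 26.65 pos [ 0.5612 -0.0634  0.0314] yaw 94.69 tilt 0.324 F [-0.5482 -0.4546  0.5078] T [ 0.0129 -0.0336 -0.021 ] open 0.0219 q [-0.2472  0.0788  1.8858  0.0059  1.1786 -0.3313]
along -80.3 (tip 114.2) perp -0.1 z 31.4 mm; F along -0.4 perp -0.6 z 0.5
row [0. 0. 0.] [ 0.003 -0.065 -0.   ]
```

View pics/s22.png

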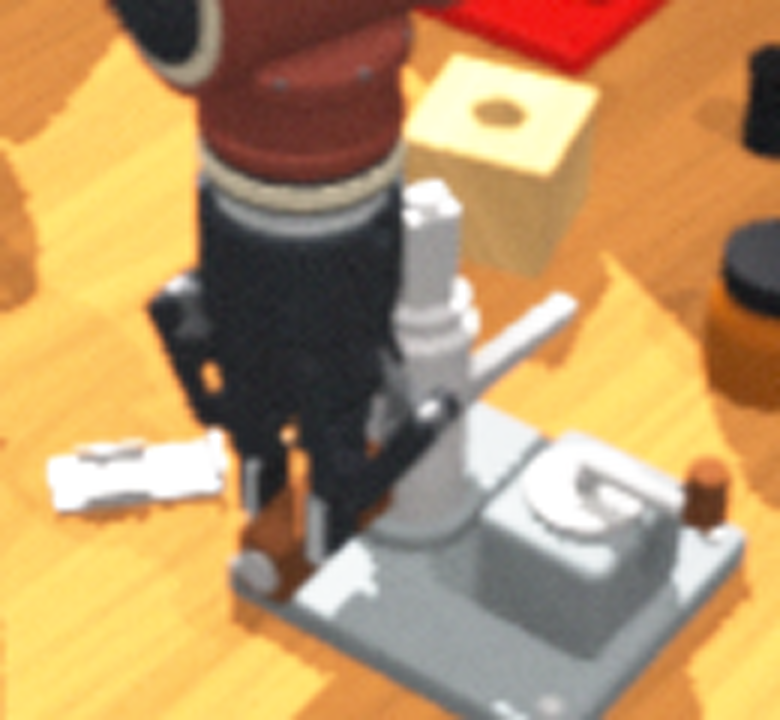

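View pics/t22.png

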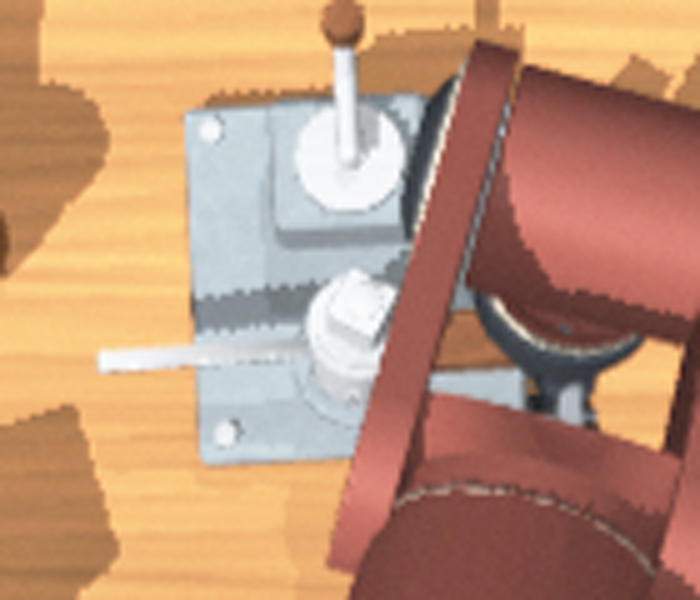

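```bash
python3 -c "
from h import *
T=lambda x,y:((x+.5)/5-.5+250,(y+.5)/5-.5+150)
a=onz('top',T(101,361),.059);print(a,(a-AX)@D,(a-AX)@N)
for z in(.173,.178,.180,.182,.185): print(z,(proj('scene',(.5555,.0167,z))-[270,190])*6)
"
```

```text
[0.5475 0.1295 0.059 ] 0.11305947321094832 0.00010663458078996981
0.173 [422.904  213.6749]
0.178 [423.4159 203.3533]
0.18 [423.6215 199.2073]
0.182 [423.8276 195.0513]
0.185 [424.1377 188.7984]
```

apply_moves([
  [0, 0, 0, 0, 0, 0],
  [0, 0, 0, 0, 0, 0],
  [0, 0, 0, 0, 0, 0],
  [0, 0, 0, 0, 0, 0],
  [0, 0, 0, 0, 0, 0],
], grip=0.4, squeeze=40)

```text
t: 27.25
tool_pos: [0.561, -0.0634, 0.0312]
tool_rot: [-2.126, -2.307, -0.007]
contact_force: [0.4, 0.5, 0.9]
opening: 0.0516
```

```bash
python3 -c "
from h import *
st();rel()
d=ctrl.get_image('scene');cv2.imwrite('pics/s23.png',cv2.resize(d['color'][190:310,270:400],None,fx=6,fy=6,interpolation=cv2.INTER_CUBIC))"
```

```text
t 27.25 pos [ 0.561  -0.0634  0.0312] yaw 94.67 tilt 0.355 F [0.375  0.4776 0.8889] T [-0.0224 -0.0078  0.0586] open 0.0516 q [-0.2476  0.0791  1.8858  0.0063  1.1787 -0.3315]
along -80.3 (tip 114.2) perp -0.2 z 31.2 mm; F along 0.4 perp 0.4 z 0.9
```

View pics/s23.png

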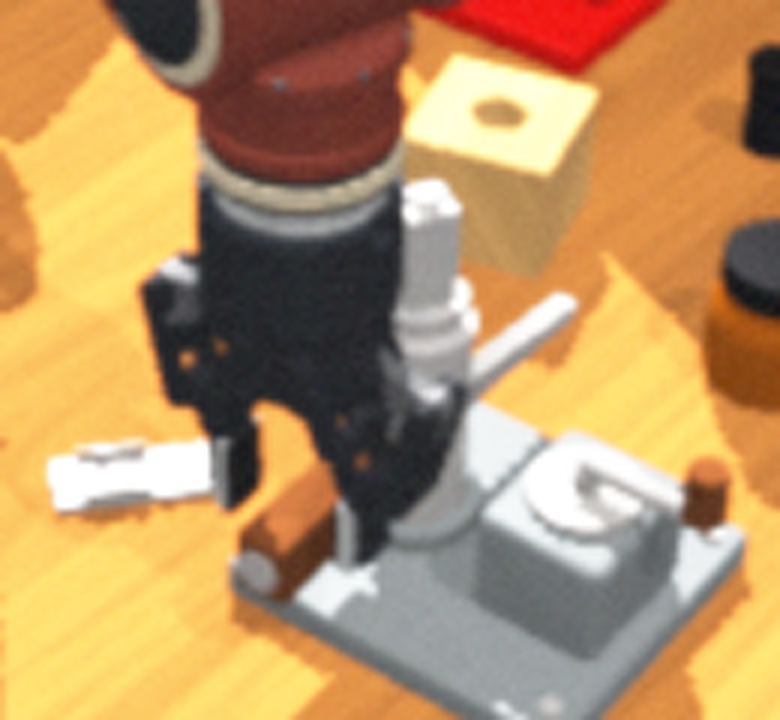

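The drift is free and lying level, and the arbor is raised. I'm withdrawing straight up, slightly backward.

apply_moves([
  [0, 0, -0.6, 0, 0, 0],
  [-0.1, 0, -2, 0, 0, 0],
  [-0.2, 0, -4, 0, 0, 0],
  [-0.5, 0, -7, 0, 0, 0],
  [-3, 0, -10, 0, 0, 0],
  [-7, 0, -13, 0, 0, 0],
  [-11, 0, -16, 0, 0, 0],
  [-15, 0, -17, 0, 0, 0],
  [-18, 0, -17, 0, 0, 0],
  [-18, 0, -17, 0, 0, 0],
])

```text
t: 28.3
tool_pos: [0.5761, -0.2478, 0.2025]
tool_rot: [-2.133, -2.305, -0.006]
contact_force: [0.1, 0.2, 0.5]
opening: 0.0512
```

```bash
python3 -c "
from h import *
st()
d=ctrl.get_image('scene');cv2.imwrite('pics/s24f.png',d['color']);cv2.imwrite('pics/s24.png',cv2.resize(d['color'][190:310,270:400],None,fx=6,fy=6,interpolation=cv2.INTER_CUBIC))
d=ctrl.get_image('top');cv2.imwrite('pics/t24f.png',d['color']);cv2.imwrite('pics/t24.png',cv2.resize(d['color'][150:270,250:390],None,fx=5,fy=5,interpolation=cv2.INTER_CUBIC))"
```

```text
t 28.30 pos [ 0.5761 -0.2478  0.2025] yaw 94.43 tilt 0.240 F [0.0801 0.2171 0.5402] T [ 0.0359 -0.0266 -0.0282] open 0.0512 q [-0.5269  0.0567  1.6071  0.0042  1.4778 -0.6046]
```

View pics/s24.png

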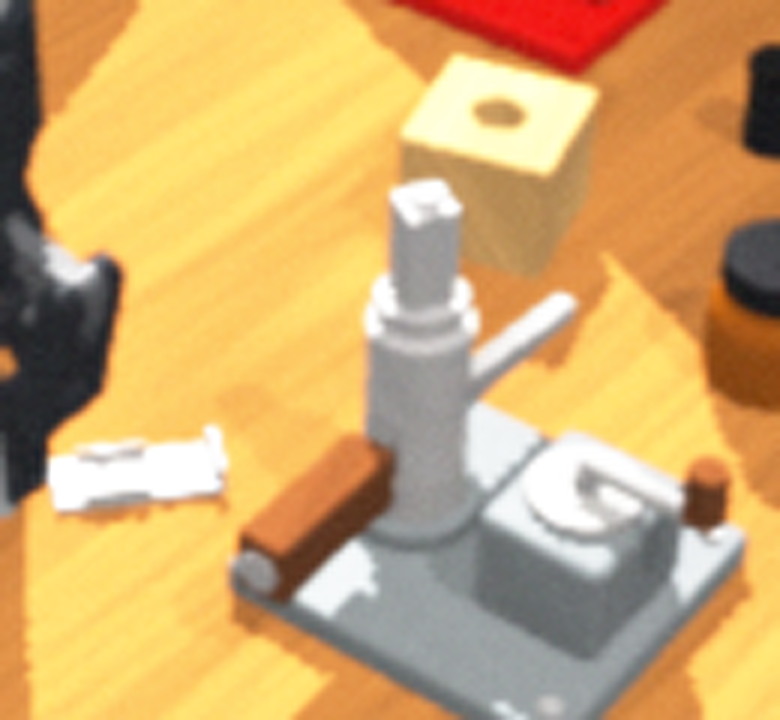

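View pics/t24.png

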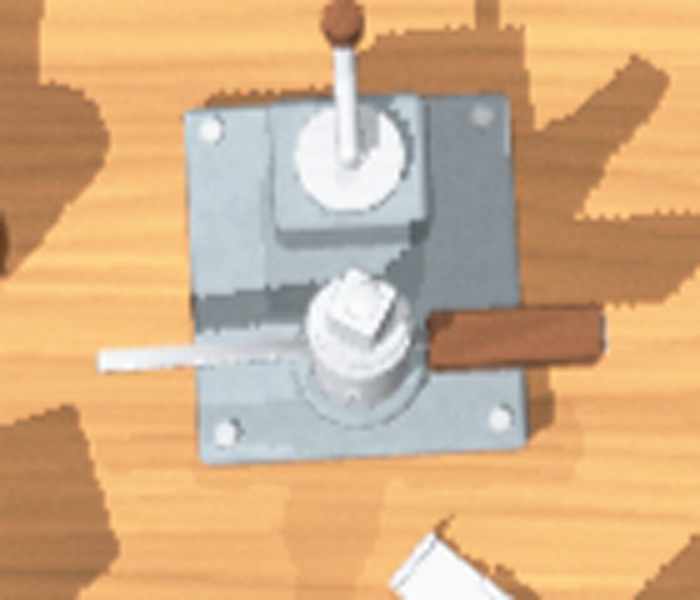

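View pics/s24f.png

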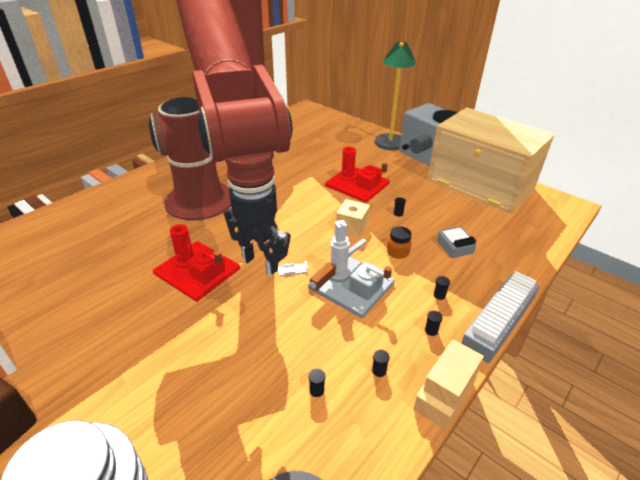

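The arbor stands upright and raised, with its boss top at crop (425,200), which puts it at z ≈ 0.180. The drift lies level through the slot, the tip is about 113 mm past the axis, and the arm is clear. I'm handing in.

```bash
python3 -c "
from h import *
st();print(ctrl.finish_job())"
```

```text
t 28.40 pos [ 0.5757 -0.2443  0.201 ] yaw 94.60 tilt 0.360 F [ 0.3112 -0.7228  1.2377] T [ 0.0433 -0.0262 -0.032 ] open 0.0512 q [-0.523   0.0556  1.6107  0.0056  1.4782 -0.6037]
the job is handed in; nothing more can be done
None
```

The arbor went home in the spindle and I let go of it. The drift alone then broke it loose, and it now stands raised on the blade. I handed the job in at 28.4 s; the system reports no verdict.

- **Seating:** I kept about 20–23 N (wrist reading) on the arbor through roughly 150° of twist, well past the stated 1–1.4 rad, because it was still sinking slowly. I stopped when its height no longer changed at constant force. The highest force I read was 22.8 N, with the arbor's own weight (about 3 N) on top. After release, the boss top matched the home height to within about 1 mm in the picture.
- **Drift:** The force peaked at about 17.6 N, and the taper let go between about 76 and 85 mm past the axis. I did not touch the arbor once the drift was in the slot.
- **Last checks:**
  - The arbor is upright, about 6.6–7 mm off home, with about 1 mm of uncertainty.
  - The drift lies level in the slot with its tip about 113 mm past the axis, so drift_mid is within a few mm of the axis.
  - The bystanders look unmoved in the picture, though I did not measure them.
  - The gripper is clear of everything.

**Disagreements:**
- The fingertips really sat about 27 mm higher than the tool reading implied. My first, light grip caught only the top of the boss, so I set the later grasp heights from the pictures.
- Pressing down also caused a side force of 4–9 N on the bore, which I partly cancelled by shifting the target sideways.

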